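Crank the potato feeder open over a bowl

TASK

Stand the steel bowl with the lug handle upright on the counter, centred under the feeder's spout, and let go of it. Then crank the handwheel anticlockwise (it takes several grasps) until its pointer rib stands right over the end of the fixed index arm below the wheel, so that all four potatoes roll down into the bowl. Leave the bowl standing there with the potatoes in it, and leave the things around undisturbed.

Things in the scene. Friction and masses are not known exactly. Their poses are not given: they have to be found in the camera images.
- feeder: White-based feeder, fixed; place and yaw vary. Steel chute slopes 26 deg down to -x (robot side), ending in a hood. Origin on the counter; x up-chute, y towards the handwheel. Chute and gate guides: y +-46 mm, up to 200 mm high at x = -20, 270 mm at the top end (x = 155); supports start at x = 20 mm; counter free below the hood. Foot plate of the wheel: x -150 to 60, y 140 to 240, 12 mm high.
- catch_point (a point): Point on the counter below the middle of the hood, feeder frame (-80, 0, 0) mm: where the bowl's centre belongs. The spout is the hood, open below: feeder x -112 to -40, y -30 to 30, z 118 to 175 mm; only 118 mm is clear below it, so the bowl goes in from the side or the front, not from above.
- bowl: Round deep steel bowl, 160 mm across the rim, 75 mm high, base 112 mm across, wall 4 mm, 0.2 to 0.33 kg. Origin: centre of its underside. One straight lug handle sticks out along the bowl's own -x, from 77 to 123 mm from the centre, 18 mm wide, 14 mm thick, its mid-height 66 mm above the underside. Take the lug from above across its 18 mm.
- handwheel (a joint): Turn of the handwheel, rad: 0 is the shut stop, growing anticlockwise seen from above; the other stop, 5.7, is beyond the mark. Stiff (about 0.2 N m of friction), stays where it is left. Lowers the gate 12.5 mm per rad into the chute floor; the potatoes roll over it at 2.4 to 3.1 rad, always before the pointer gets to the mark. Starts at 0 to 0.5.
- wheel_axis (a point): Centre of the handwheel on its vertical axis, mid-rim height, feeder frame (-100, 190, 140) mm. Rim: black round bar 14 mm thick on a circle of 70 mm radius. Three spokes 10 mm thick, 120 deg apart, one under the pointer; hub 32 mm across, top 10 mm above mid-rim; 47 mm of room between hub and rim. Fixed column (68 mm across at most, top at 90 mm) below the hub.
- pointer_tip (a point): Rim end of the pointer, the raised straight rib on top of one spoke, turning with the wheel: point 70 mm from the axis at mid-rim height. The rib is 14 mm wide, twice as thick as the bare spokes, top 16 mm above mid-rim.
- index_mark (a point): The mark: point on the fixed flat steel arm beneath the handwheel, 70 mm from the wheel's axis, 100 mm above the counter. The arm is 12 mm wide, with a square 22 mm end that reaches 110 mm from the axis, its top at most 102 mm high. Its direction varies: 3.7 to 4.5 rad anticlockwise from where the pointer is at joint value 0.
- potato1: Small potato, 36 mm thick and 45 mm long, 24 to 39 g, origin at its centre; waits in the chute in a row of four behind the gate.
- potato2: Small potato, 36 mm thick and 45 mm long, 24 to 39 g, origin at its centre; waits in the chute in a row of four behind the gate.
- potato3: Small potato, 36 mm thick and 45 mm long, 24 to 39 g, origin at its centre; waits in the chute in a row of four behind the gate.
- potato4: Small potato, 36 mm thick and 45 mm long, 24 to 39 g, origin at its centre; waits in the chute in a row of four behind the gate.
- spice_can: Bystander: red can, 60 mm across, 100 mm high, left of the handwheel. Origin: underside.
- timer: Bystander: white kitchen timer, 30 x 65 x 65 mm, right of the feeder. Origin: underside.
- jar: Bystander: amber jar, 70 mm across, 90 mm high. Origin: underside.
- salt: Bystander: white bottle, 44 mm across, 110 mm high. Origin: underside.
- spoon: Bystander: spoon lying near the robot.
Not all that is in view belongs to the job. What is shaped like the bowl but purple is not meant. What is shaped like the potato3 but red is not meant.

How it is judged:
By the outcome, as a careful person would: the job done as asked, in the order asked, and still so for the second after the job is handed in, with the robot touching nothing.
It also fails if it takes over 72 s, if anything falls off the work surface, if the arm or the gripper's body presses on something with over 40 N, if the wrist force passes 120 N, or if a joint passes its speed limit or range.

ROBOT

A 7-joint arm with a two-finger parallel gripper is mounted at the origin on the work surface. World frame = base frame: x ahead of the robot, y to its left, z up, the work surface at z = 0. Lengths are in m, angles in rad, forces in N, time in s.
With the tool pointing down it reaches from about 0.425 to 0.925 m from the base axis. Payload 6.8 kg.
Tool frame: the origin (TCP) lies at the very end of the fingers, on their centre line; the grasp point (between the pads) lies r.grip_depth behind it (r.grip_depth is the distance from the TCP to the grasp point, in m); z points along the fingers, x is the direction in which the jaws open and shut, and the axes are right-handed (so a half turn about z gives the same grasp; the last joint's range is limited). The gripper opens to 85 mm and grips with 20 to 120 N. Pads are 22 mm wide; open, the fingers measure 114 mm over their backs; the gripper's body (76 mm by 85 mm) begins 54 mm behind the grasp point. The pads swing forward as they close: fully open they stand 13 mm farther back than shut.
Start: joints at [1.229, 0.477, 0.022, 1.555, -0.011, 1.109, -0.083], TCP at [0.156, -0.657, 0.231] pointing down, gripper open.
Joint ranges: [-2.96, 2.96], [-0.34, 2.1], [-1.41, 1.46], [0.24, 2.44], [-1.37, 4.51], [0.17, 1.92], [-2.96, 2.96]. Speed limits (rad/s): [2.39, 2.39, 3.14, 3.14, 3.14, 3.14, 3.14].

INTERFACE

Orientations are given as a rotation vector (axis times angle).
In Python, from bench import readout, grab_frame, workorder, r gives the robot as it stands.
- The arm moves only by the shell command python3 -m handwheel 'ROWS' [FORCE]. ROWS is text: rows parted by semicolons, each of 7 numbers parted by spaces: the shift along the tool's x, y, z in mm, then the turn, a rotation vector about the tool's x, y, z in degrees, then the finger opening in mm, from 0 to 85.4. A call has 1 to 12 rows; each row is the pose to reach, as a shift and turn from the pose commanded when the call began, along the tool's axes at that moment; what a row does not reach only later rows make up. A row lasts 1/8 s, in which the tool goes at most 62.5 mm and 10.7 degrees, less where a joint would pass 70% of its speed; a pose out of reach is approached as far as the arm can. A call with a gripper value outside its range is refused whole. The fingers move at their own pace and stop on an object; FORCE is the grip in N (left out, the last holds). Time passes only in rows, so rows that repeat a pose let the fingers close. It gives the time, the measured TCP pose, the force and the opening at its end, in the units of the state.
- readout.get_obs(): the state, without advancing time (a new reading comes with each control period).
- grab_frame(name): name is "scene" or "top" or "wrist"; returns a dict with "pixels" (400x640x3 uint8, red, green, blue), "fx", "fy", "cx", "cy" (pixels), "rvec" (rotation vector, rad) and "tvec" (3), from world to camera coordinates, as OpenCV has them. Camera axes: x right, y down, z forward; pixel columns grow to the right and rows downward; lengths in m; the calibration is good to about 2 mm. A picture is of the moment at which its call begins. There is no depth.
- workorder.hand_in(): hands the job in, once; it reports no verdict.
The state is a dict: "clock": time; "joints": joint angles; "qvel": joint speeds; "tau": joint torques, N m; "tcp_pos": TCP position; "orientation": TCP orientation; "contact_force": force on the tool from outside, world axes, zero at the start; "moment": the same for the moment, N m; "grip_width": finger opening in m.
Only numpy, scipy, OpenCV 4.12 (cv2) and the standard library are available. Lean on these libraries where they do the work, as an engineer would, in place of code of your own. Each camera call takes 0.05 s, during which the arm holds its last target.

## Working session

There is one attempt and no reset: what is moved stays moved. The work goes in short steps, Python scripts to look and compute and a shell command to move; the robot and the scene stay as the last step left them, time stands still between calls to the robot, and variables do not carry over. Pictures are saved under pics/ and viewed, and the job is handed in when it is done.

```bash
ls; mkdir -p pics; cat > h.py <<'E'
import numpy as np, cv2
from bench import readout, grab_frame, workorder, r
def snap(n,fn):
    f=grab_frame(n); cv2.imwrite('pics/'+fn,f['pixels'][:,:,::-1]); 
    import pickle; pickle.dump(f,open('pics/'+fn+'.pkl','wb')); return f
def load(fn):
    import pickle; return pickle.load(open('pics/'+fn+'.pkl','rb'))
def KRt(f):
    K=np.array([[f['fx'],0,f['cx']],[0,f['fy'],f['cy']],[0,0,1.]]); R=cv2.Rodrigues(np.array(f['rvec'],float))[0]; return K,R,np.array(f['tvec'],float).reshape(3)
def ray(f,u,v,z):
    K,R,t=KRt(f); d=R.T@np.linalg.inv(K)@np.array([u,v,1.]); c=-R.T@t; s=(z-c[2])/d[2]; return c+s*d
def proj(f,p):
    K,R,t=KRt(f); q=(R@np.atleast_2d(p).T).T+t; q=(K@q.T).T; return q[:,:2]/q[:,2:]
E
python3 - <<'E'
from h import *
for n in ['scene','top','wrist']:
    f=snap(n,n+'0.png'); K,R,t=KRt(f); print(n,f['fx'],-R.T@t)
o=readout.get_obs(); print(o); print(r.grip_depth)
E
```

```text
pics
scene 366.23439443520135 [0.95144119 0.3766328  1.07829083]
top 478.4795310747336 [0.40035246 0.00874906 1.31838073]
wrist 289.17232885994844 [ 0.23797874 -0.63656164  0.37188143]
{'clock': 0.15, 'joints': array([ 1.22889093,  0.47763379,  0.02234355,  1.55615934, -0.01151098,
        1.10932272, -0.08310149]), 'qvel': array([-7.90647200e-04, -2.07806540e-03, -1.79558416e-04, -4.26273315e-03,
       -6.04943065e-04, -1.29949086e-04, -4.77794899e-05]), 'tau': array([ 2.28864701e-03, -5.96927941e+01,  1.61021411e+00, -2.81487519e+01,
        1.27183279e-02,  6.69071538e-03,  1.13484113e-06]), 'tcp_pos': array([ 0.1562853 , -0.6562113 ,  0.23056065]), 'orientation': array([-2.46477065e+00,  1.94666640e+00,  1.80031095e-03]), 'contact_force': array([-0.32482246,  0.71460505,  0.01924061]), 'moment': array([-0.01533571, -0.02173529, -0.05025489]), 'grip_width': 0.08546195820690534}
0.0187
```

View pics/scene0.png

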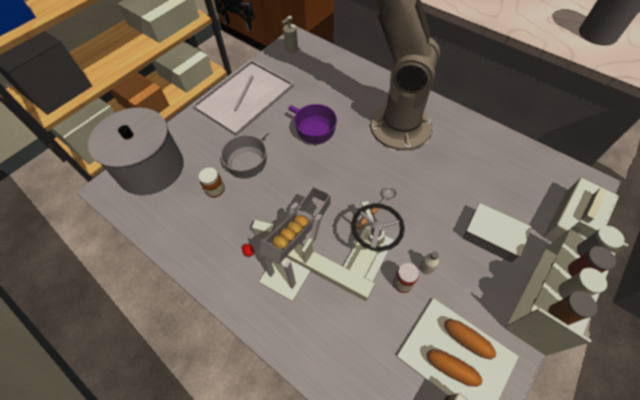

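View pics/top0.png

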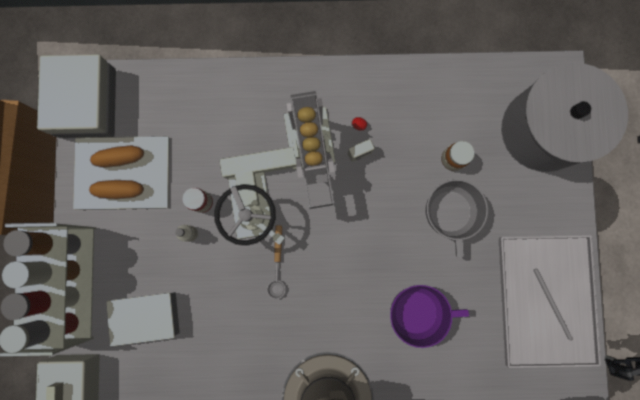

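View pics/wrist0.png

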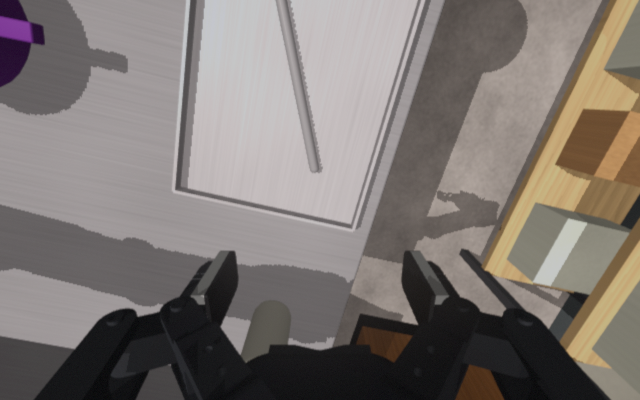

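The top view shows the steel bowl at about (458,210) with its lug at (459,248). The wheel is at (245,214), the hood near (320,190), and the potatoes run from (307,115) to (313,158). I'll zoom in to measure.

```bash
python3 - <<'E'
from h import *
def crop(fn,x0,y0,w,h,s,out):
    im=cv2.imread('pics/'+fn)[y0:y0+h,x0:x0+w]; im=cv2.resize(im,None,fx=s,fy=s,interpolation=cv2.INTER_CUBIC)
    im=cv2.convertScaleAbs(im,alpha=1.4,beta=20)
    for k in range(0,w,10): cv2.putText(im,str(x0+k),(k*s,8),0,.3,(0,255,255),1); cv2.line(im,(k*s,10),(k*s,16),(0,255,255),1)
    for k in range(0,h,10): cv2.putText(im,str(y0+k),(0,k*s+4),0,.3,(0,255,255),1)
    cv2.imwrite('pics/'+out,im)
crop('top0.png',200,85,160,120,5,'c1.png')
crop('top0.png',205,165,90,85,7,'c2.png')
crop('top0.png',415,170,85,90,6,'c3.png')
crop('scene0.png',215,180,200,130,4,'c4.png')
E
```

```text
(no output)
```

View pics/c1.png

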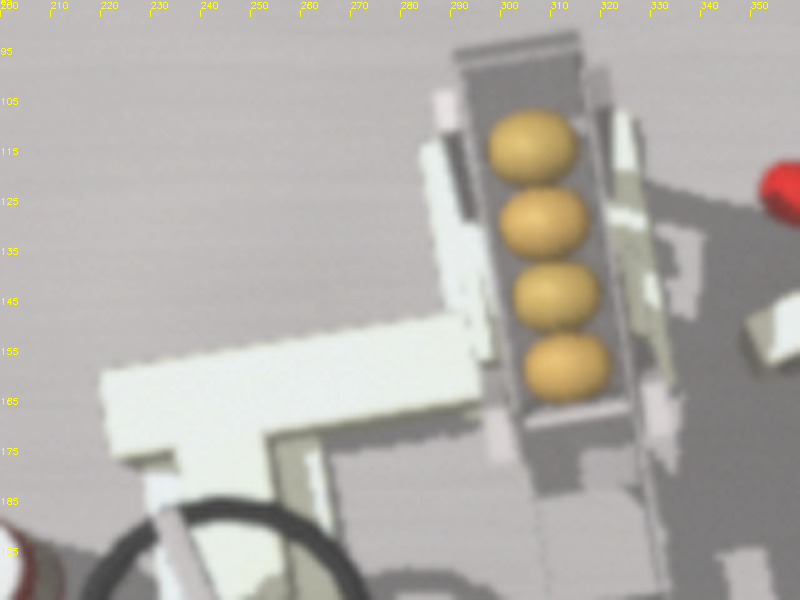

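View pics/c2.png

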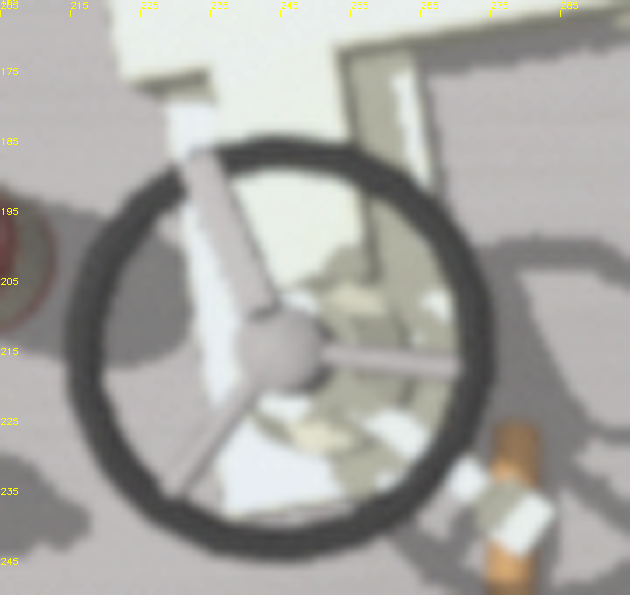

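View pics/c3.png

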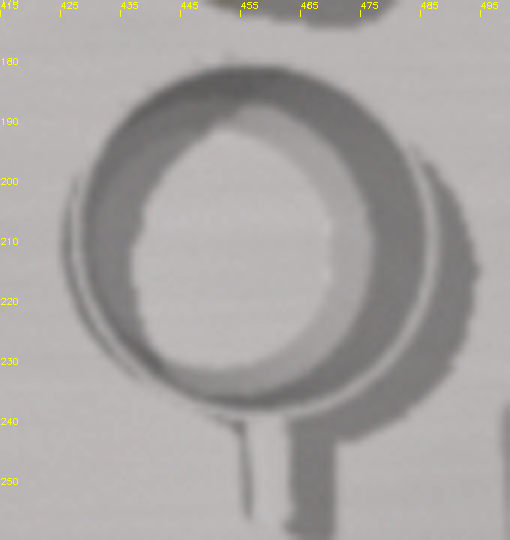

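View pics/c4.png

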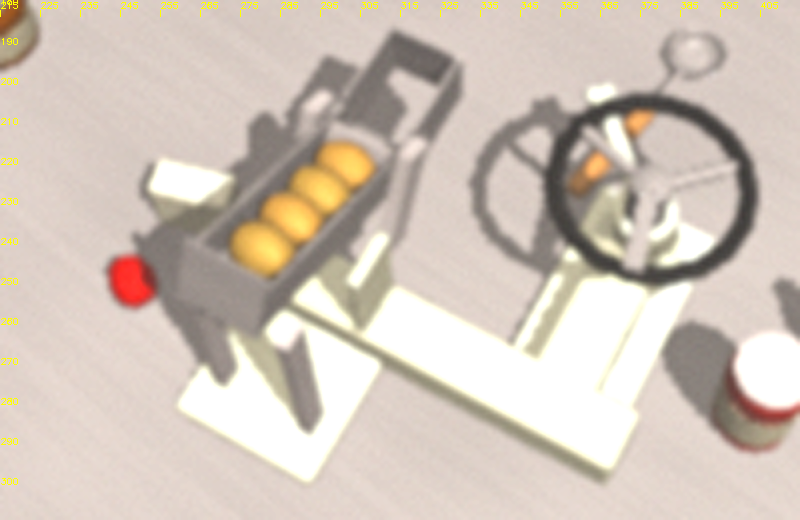

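```bash
cat > m.py <<'E'
from h import *
def fitcirc(f,mask,z,roi):
    x0,y0,x1,y1=roi; m=np.zeros(mask.shape,np.uint8); m[y0:y1,x0:x1]=mask[y0:y1,x0:x1]
    c=max(cv2.findContours(m,cv2.RETR_EXTERNAL,cv2.CHAIN_APPROX_NONE)[0],key=cv2.contourArea)
    c=cv2.convexHull(c)[:,0,:].astype(float)
    P=np.array([ray(f,u,v,z)[:2] for u,v in c])
    A=np.c_[2*P,np.ones(len(P))]; s=np.linalg.lstsq(A,(P**2).sum(1),rcond=None)[0]
    return s[:2],np.sqrt(s[2]+s[:2]@s[:2]),len(P)
E
python3 - <<'E'
from m import *
f=load('top0.png'); im=f['pixels'].astype(int)
dark=((im.max(2)<75)*255).astype(np.uint8)
print('wheel top',fitcirc(f,dark,.14,(208,178,282,250)))
g=load('scene0.png'); im2=g['pixels'].astype(int)
dark=((im2.max(2)<75)*255).astype(np.uint8)
print('wheel scene',fitcirc(g,dark,.14,(345,198,408,255)))
W=fitcirc(f,((im.max(2)<75)*255).astype(np.uint8),.14,(208,178,282,250))[0]
# yaw from bar edges
for a,b,z in [((222,158.5),(286,148.2),.012),((254,171),(292,165.5),.012)]:
    p,q=ray(f,*a,z),ray(f,*b,z); d=p-q; print('bar dir (feeder +y) yaw deg',np.degrees(np.arctan2(d[1],d[0]))-90)
# chute rails: right one (321,110)->(326,165)
for a,b in [((307,114),(313.5,158.3))]:
    p,q=ray(f,*a,.215),ray(f,*b,.16+.01); d=p-q; print('potatoes',p,q,np.degrees(np.arctan2(d[1],d[0])))
# foot plate edges z=.012 line (251,172)->? left
# pointer: tip, hub
for n,uv,z in [('tip',(233,187.5),.156),('mark end',(276.3,237.5),.102),('mark in',(266,230),.1)]:
    p=ray(f,*uv,z); d=p[:2]-W; print(n,p,np.hypot(*d),np.degrees(np.arctan2(d[1],d[0])))
# bowl ellipse
edge=[(425.5,212),(487.5,212),(456.5,181),(458,239.5),(436,189.5),(479,232)]
P=np.array([ray(f,u,v,.075)[:2] for u,v in edge]); A=np.c_[2*P,np.ones(len(P))]; s=np.linalg.lstsq(A,(P**2).sum(1),rcond=None)[0]
print('bowl',s[:2],np.sqrt(s[2]+s[:2]@s[:2]))
print('lug',ray(f,460.3,240,.073),ray(f,460,257.5,.073))
E
python3 - <<'E'
from m import *
f=load('top0.png')
# crop scene bowl
g=load('scene0.png'); im=cv2.imread('pics/scene0.png')[125:185,210:280]
cv2.imwrite('pics/c5.png',cv2.convertScaleAbs(cv2.resize(im,None,fx=8,fy=8,interpolation=cv2.INTER_CUBIC),alpha=1.4))
E
```

```text
wheel top (array([0.48891394, 0.19702145]), np.float64(0.08187859525569863), 17)
wheel scene (array([0.48750394, 0.19551257]), np.float64(0.07572940425130176), 27)
bar dir (feeder +y) yaw deg 8.157492927916792
bar dir (feeder +y) yaw deg 7.214545715213674
potatoes [0.71433737 0.03673301 0.215     ] [0.61676387 0.0238858  0.17      ] 7.50081606810089
tip [0.55084119 0.22245872 0.156     ] 0.06694803035062576 22.330917551653318
mark end [0.42789425 0.12276198 0.102     ] 0.09611384761018892 -129.410260086003
mark in [0.44748188 0.14896734 0.1       ] 0.06344929815565066 -130.76777382080297
bowl [ 0.4896107 -0.3453583] 0.07830031559661182
lug [ 0.41301515 -0.35158463  0.073     ] [ 0.36796718 -0.34873833  0.073     ]
```

View pics/c5.png

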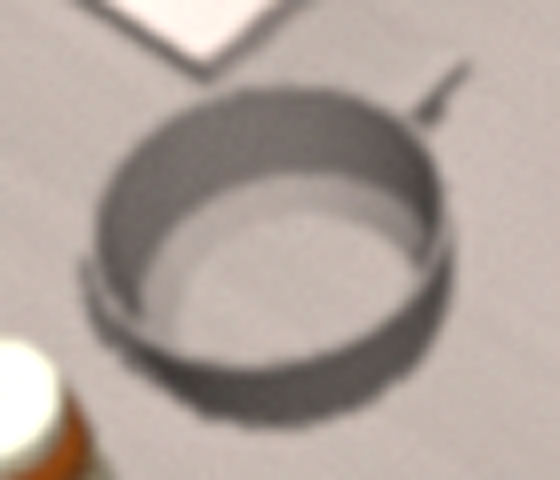

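The lug points back towards the robot, and the bowl rim and wheel radii roughly match the sizes given. I'll check the feeder model by overlaying it on both images.

```bash
cat > ov.py <<'E'
from m import *
def T(W,yaw):
    y=np.radians(yaw); R=np.array([[np.cos(y),-np.sin(y),0],[np.sin(y),np.cos(y),0],[0,0,1]]); o=np.array([W[0],W[1],0])-R@np.array([-.1,.19,0]); return R,o
def overlay(fn,out,W,yaw,mark,tip,bowl,roi,s):
    f=load(fn); x0,y0,w,h=roi
    im=cv2.convertScaleAbs(cv2.resize(f['pixels'][y0:y0+h,x0:x0+w,::-1],None,fx=s,fy=s,interpolation=cv2.INTER_CUBIC),alpha=1.3)
    R,o=T(W,yaw)
    def pl(P,c,world=False):
        P=np.array(P,float); 
        if not world: P=P@R.T+o
        q=proj(f,P); q=np.round((q-[x0,y0]+.5)*s*8).astype(np.int32); cv2.polylines(im,[q.reshape(-1,1,2)],False,c,1,cv2.LINE_AA,3)
    for z in (.118,.175): pl([(-.112,-.03,z),(-.04,-.03,z),(-.04,.03,z),(-.112,.03,z),(-.112,-.03,z)],(0,0,255))
    pl([(-.15,.14,.012),(.06,.14,.012),(.06,.24,.012),(-.15,.24,.012),(-.15,.14,.012)],(255,0,0))
    a=np.linspace(0,2*np.pi,60); C=np.c_[np.cos(a),np.sin(a)]
    for rr in (.063,.077): pl([(W[0]+rr*c[0],W[1]+rr*c[1],.14) for c in C],(0,255,0),True)
    for an,z,r1,col in ((mark,.102,.11,(255,0,255)),(tip,.156,.07,(0,255,255))):
        an=np.radians(an); pl([(W[0],W[1],z),(W[0]+r1*np.cos(an),W[1]+r1*np.sin(an),z)],col,True)
    if bowl is not None:
        b=np.array(bowl[:2]); th=np.radians(bowl[2])
        for rr,z in ((.08,.075),(.056,0)): pl([(b[0]+rr*c[0],b[1]+rr*c[1],z) for c in C],(0,255,0),True)
        d=np.array([np.cos(th),np.sin(th)]);n=np.array([-d[1],d[0]])
        pl([(*(b-k*d+l*n),.073) for k,l in ((.077,.009),(.123,.009),(.123,-.009),(.077,-.009))],(0,0,255),True)
    cv2.imwrite('pics/'+out,im)
E
python3 - <<'E'
from ov import *
W=(.4883,.1962); yaw=7.6; b=(.4900,-.346,-3)
R,o=T(W,yaw); print(o,R@[-.08,0,0]+o)
overlay('top0.png','o1.png',W,yaw,-129.5,22,b,(200,140,140,110),5)
overlay('top0.png','o2.png',W,yaw,-129.5,22,b,(415,170,90,95),6)
overlay('scene0.png','o3.png',W,yaw,-129.5,22,b,(210,125,200,150),4)
E
```

```text
[0.61255027 0.02109469 0.        ] [0.53325302 0.01051418 0.        ]
```

View pics/o1.png

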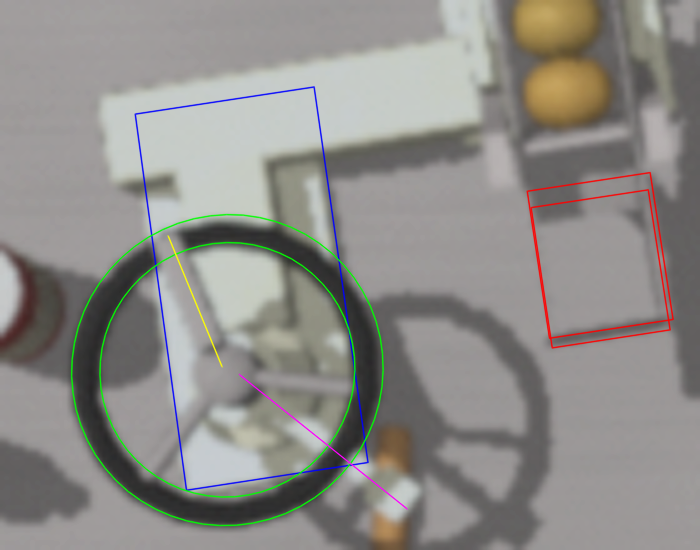

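View pics/o2.png

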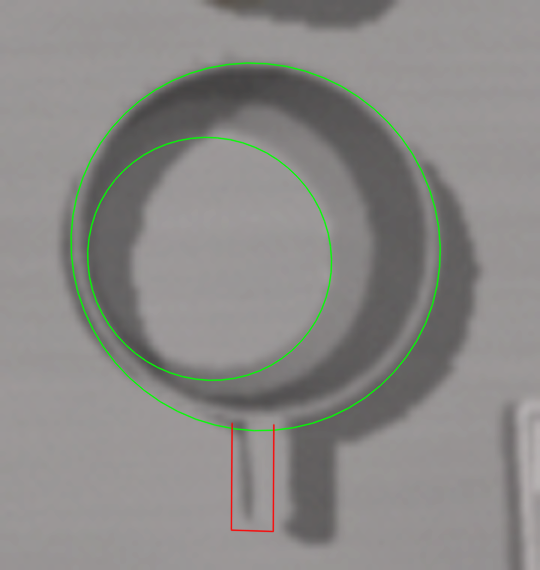

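View pics/o3.png

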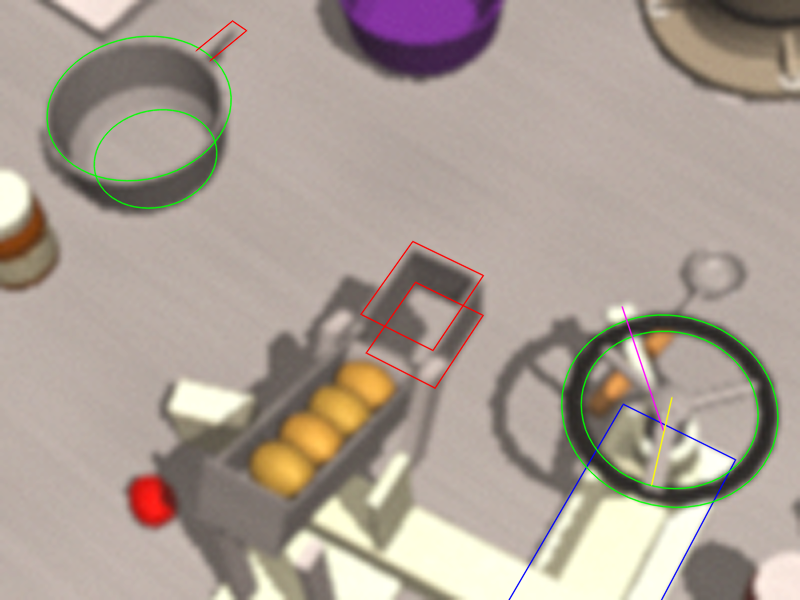

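The overlay agrees to a few mm. The lug sits a few mm more towards -y than I modelled, so the bowl yaw is about +3°. Next I'll locate the bystanders and work out the approach.

```bash
cat > plan.py <<'E'
from h import *
from scipy.spatial.transform import Rotation as Ro
def pose(xy,z,jaw): # jaw: world direction angle deg of tool x, pointing down
    a=np.radians(jaw); x=np.array([np.cos(a),np.sin(a),0]); zz=np.array([0,0,-1.]); y=np.cross(zz,x)
    return np.array([*xy,z]),np.c_[x,y,zz]
def rel(cur,tgt):
    p0,R0=cur; p,R=tgt; return np.round(R0.T@(p-p0)*1000,1),np.round(Ro.from_matrix(R0.T@R).as_rotvec(degrees=True),1)
def now():
    o=readout.get_obs(); return np.array(o['tcp_pos']),Ro.from_rotvec(o['orientation']).as_matrix()
E
python3 - <<'E'
from plan import *
f=load('top0.png')
for n,u,v,z in [('timer top',361,149,.065),('jar',462,153,.09),('spice',196,199,.1),('salt',186,233,.11),('redpot',360,123,.018),('spoonhandle',279,243,.02),('spoon bowl',278,289,.01)]: print(n,ray(f,u,v,z).round(3))
p,R=now(); print(p,R.round(3))
b=np.array([.490,-.3435]); ps=np.radians(3); lug=b-.104*np.array([np.cos(ps),np.sin(ps)]); print(lug)
print(rel(now(),pose(lug,.20,-87)))
E
```

```text
timer top [ 0.659 -0.101  0.065]
jar [ 0.638 -0.361  0.09 ]
spice [0.53  0.328 0.1  ]
salt [0.443 0.35  0.11 ]
redpot [ 0.742 -0.105  0.018]
spoonhandle [0.415 0.123 0.02 ]
spoon bowl [0.291 0.128 0.01 ]
[ 0.1562853  -0.6562113   0.23056065] [[ 0.232 -0.973 -0.   ]
 [-0.973 -0.232  0.001]
 [-0.001  0.    -1.   ]]
[ 0.38614253 -0.34894294]
(array([-245.6, -294.8,   30.9]), array([ 0. ,  0.1, 10.4]))
```

```bash
python3 -m handwheel '-30 -36 4 0 0 1 85;-60 -73 8 0 0 3 85;-92 -110 12 0 0 4 85;-123 -147 15 0 0 5 85;-154 -184 19 0 0 6 85;-185 -221 23 0 0 8 85;-215 -258 27 0 0 9 85;-246 -295 31 0 0 10.4 85;-246 -295 31 0 0 10.4 85;-246 -295 31 0 0 10.4 85' 100
python3 - <<'E'
from plan import *
o=readout.get_obs(); print(o['joints'].round(2)); snap('wrist','w1.png'); snap('top','t1.png')
E
```

```text
clock: 1.4
tcp_pos: [0.3859, -0.3494, 0.2002]
orientation: [2.278, -2.162, -0.0]
contact_force: [-0.7, -0.4, 0.2]
grip_width: 0.0848
[ 0.7   0.26 -0.1   1.95  0.03  0.93 -0.94]
```

View pics/w1.png

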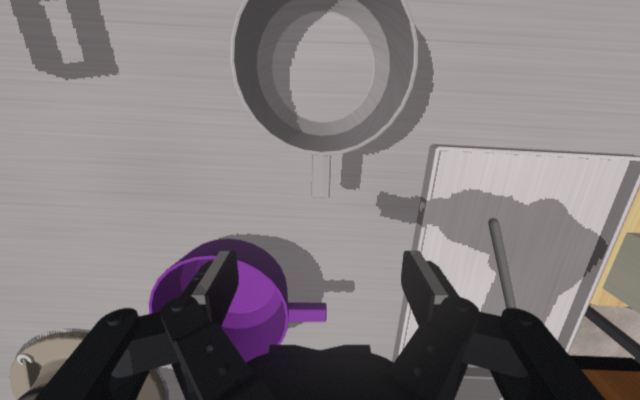

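```bash
python3 - <<'E'
from plan import *
f=load('w1.png')
for u,v in [(312,155),(330,155),(312,197),(329,197)]: print(ray(f,u,v,.073).round(4))
E=[(233,50),(418,50),(322,152),(250,105),(398,112)]
P=np.array([ray(f,u,v,.075)[:2] for u,v in E]); A=np.c_[2*P,np.ones(len(P))]; s=np.linalg.lstsq(A,(P**2).sum(1),rcond=None)[0]
print('bowl',s[:2],np.sqrt(s[2]+s[:2]@s[:2]))
E
```

```text
[ 0.4165 -0.3404  0.073 ]
[ 0.4174 -0.3573  0.073 ]
[ 0.3747 -0.3423  0.073 ]
[ 0.3756 -0.359   0.073 ]
bowl [ 0.49801798 -0.34862435] 0.07707654654806356
```

```bash
python3 -m handwheel '1 -6 40 0 0 0 60;1 -6 80 0 0 0 50;1 -6 115 0 0 0 45;1 -6 140 0 0 0 45;1 -6 153 0 0 0 45;1 -6 153 0 0 0 45' 100
python3 - <<'E'
from plan import *
snap('wrist','w2.png')
E
```

```text
clock: 2.25
tcp_pos: [0.3917, -0.3501, 0.0469]
orientation: [2.277, -2.164, -0.002]
contact_force: [0.4, -0.3, 1.9]
grip_width: 0.0451
```

View pics/w2.png

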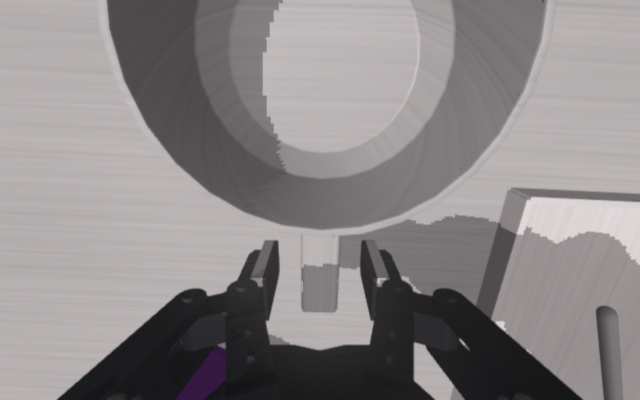

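The lug at (320,275) is centred between the pads. Closing on it.

```bash
python3 -m handwheel '0 0 0 0 0 0 10;0 0 0 0 0 0 10;0 0 0 0 0 0 10;0 0 0 0 0 0 10;0 0 0 0 0 0 10;0 0 0 0 0 0 10' 110
python3 -m handwheel '0 0 -5 0 0 0 10;0 0 -10 0 0 0 10;0 0 -15 0 0 0 10;0 0 -18 0 0 0 10;0 0 -18 0 0 0 10'
python3 - <<'E'
from plan import *
f=snap('wrist','w3.png'); snap('scene','s3.png'); print(readout.get_obs()['moment'])
E
```

```text
clock: 3.05
tcp_pos: [0.393, -0.3504, 0.0484]
orientation: [2.279, -2.163, 0.003]
contact_force: [-1.1, -0.1, 5.9]
grip_width: 0.0162
clock: 3.68
tcp_pos: [0.3925, -0.3498, 0.0655]
orientation: [-2.279, 2.163, -0.001]
contact_force: [-0.7, -0.4, -1.6]
grip_width: 0.0159
[ 0.01973252  0.20023196 -0.01788413]
```

View pics/w3.png

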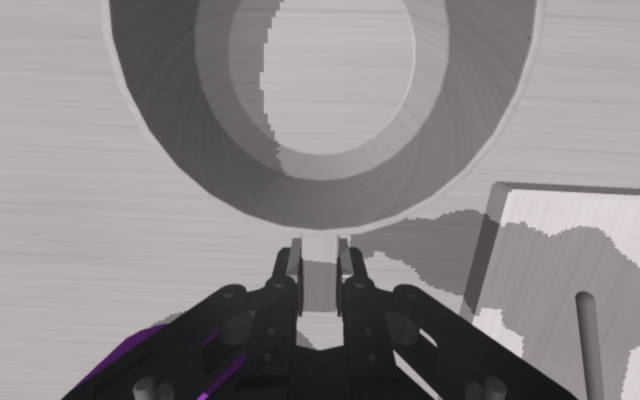

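View pics/s3.png

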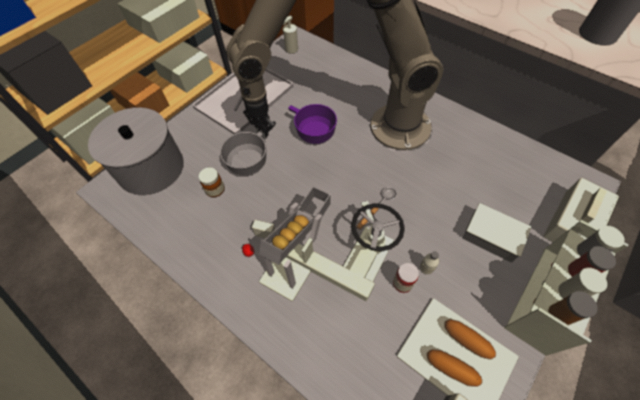

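```bash
python3 - <<'E'
from plan import *
for fn,z in (('w2.png',.075),('w3.png',.075+.0175)):
    f=load(fn); im=f['pixels']
    E={'w2.png':[(101,0),(553,0),(322,230),(135,104),(520,110),(215,198),(430,198)],'w3.png':[(105,10),(540,10),(322,230),(138,110),(509,110),(215,197),(430,197)]}[fn]
    P=np.array([ray(f,u,v,z)[:2] for u,v in E]); A=np.c_[2*P,np.ones(len(P))]; s=np.linalg.lstsq(A,(P**2).sum(1),rcond=None)[0]
    c,rr=s[:2],np.sqrt(s[2]+s[:2]@s[:2]); 
    p,R=now(); print(c,rr, R.T@(np.r_[c,0]-p))
p,R=now(); print(p,R.round(3))
E
python3 - <<'E'
from plan import *
# target
c=np.array([.533,.0105]); 
for psi in (80,):
    a=np.radians(psi-0); d=np.array([np.cos(a),np.sin(a)])
    for c2,z in ((c+[-.0,-.20],.0655),(c,.0655),(c,.049)):
        t=c2-.102*d; print(t,rel(now(),pose(t,z,psi-90)))
E
```

```text
[ 0.49731931 -0.34706865] 0.07661750110556304 [ 0.00291528 -0.10494831  0.06525581]
[ 0.49603005 -0.34518377] 0.0751175163988439 [ 0.00096567 -0.10375921  0.06525601]
[ 0.39236694 -0.34964009  0.06526373] [[ 0.052 -0.999 -0.   ]
 [-0.999 -0.052  0.   ]
 [-0.     0.    -1.   ]]
[ 0.51528789 -0.28995039] (array([ -53.2, -125.9,   -0.2]), array([  0.,   0., -77.]))
[ 0.51528789 -0.08995039] (array([-2.529e+02, -1.363e+02, -2.000e-01]), array([  0.,   0., -77.]))
[ 0.51528789 -0.08995039] (array([-252.9, -136.3,   16.3]), array([  0.,   0., -77.]))
```

```bash
python3 -m handwheel '-10 -5 0 0 0 -3 10;-20 -15 0 0 0 -8 10;-26 -28 0 0 0 -15 10;-32 -42 0 0 0 -22 10;-37 -56 0 0 0 -30 10;-42 -72 0 0 0 -39 10;-46 -88 0 0 0 -48 10;-50 -102 0 0 0 -57 10;-52 -114 0 0 0 -66 10;-53 -122 0 0 0 -73 10;-53 -126 0 0 0 -77 10;-53 -126 0 0 0 -77 10'
python3 - <<'E'
from plan import *
f=snap('wrist','w4.png'); snap('top','t4.png'); o=readout.get_obs(); print(o['joints'].round(2),o['moment'])
t=cv2.imread('pics/t4.png')[90:290,250:500]; cv2.imwrite('pics/t4c.png',cv2.resize(t,None,fx=3,fy=3,interpolation=cv2.INTER_CUBIC))
E
```

```text
clock: 5.28
tcp_pos: [0.5159, -0.2893, 0.0651]
orientation: [-3.129, 0.271, -0.0]
contact_force: [-0.5, 0.7, -2.2]
grip_width: 0.0162
[ 0.73  0.58 -0.43  1.86  0.34  0.77 -0.05] [-0.2083225   0.07601588 -0.02252322]
```

View pics/t4c.png

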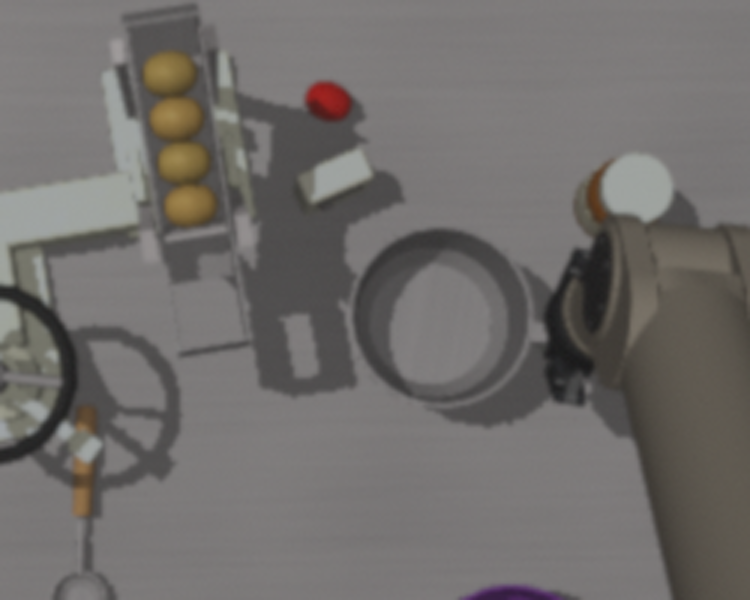

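View pics/w4.png

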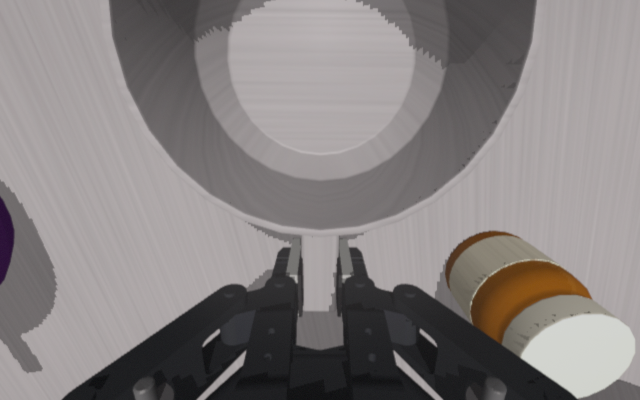

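```bash
python3 - <<'E'
from plan import *
from ov import T
f=load('t4.png')
E=[(353,310),(533,318),(440,228),(442,407),(376,252),(505,378)]
P=np.array([ray(f,250+u/3-.33,90+v/3-.33,.0925)[:2] for u,v in E]); A=np.c_[2*P,np.ones(len(P))]; s=np.linalg.lstsq(A,(P**2).sum(1),rcond=None)[0]
print('bowl',s[:2],np.sqrt(s[2]+s[:2]@s[:2])); p,R=now(); print(R.T@(np.r_[s[:2],0]-p))
a=ray(f,250+182/3-.33,90+355/3-.33,.175)[:2]; b=ray(f,250+250/3-.33,90+343/3-.33,.175)[:2]
m=(a+b)/2; d=b-a; print('hood end',a,b,np.hypot(*d)); d/=np.hypot(*d); fx=np.array([-d[1],d[0]]); fx=fx if fx[0]>0 else -fx
print('yaw',np.degrees(np.arctan2(fx[1],fx[0])),'catch',m+.032*fx)
# scene hood: top rim corners from c4 (s=4, off 215,180)
g=load('scene0.png')
for u,v in [(395,30),(461,65)]: print('scene',ray(g,215+u/4,180+v/4,.175))
E
```

```text
bowl [ 0.53156436 -0.18814118] 0.07721443379183264
[-0.00170485 -0.10286441  0.06518337]
hood end [0.49525151 0.03354601] [ 0.50383333 -0.02099621] 0.05521323300852584
yaw 8.941767531092278 catch [0.53115352 0.01124868]
scene [ 0.51097087 -0.01459285  0.175     ]
scene [0.50569074 0.04229778 0.175     ]
```

```bash
python3 -m handwheel '-3 -15 0 0 0 0 10;-7 -40 0 0 0 0 10;-12 -68 0 0 0 0 10;-17 -96 0 0 0 0 10;-21 -124 0 0 0 0 10;-26 -150 0 0 0 0 10;-29 -172 0 0 0 0 10;-32 -188 0 0 0 0 10;-33 -196 0 0 0 0 10;-33 -196 0 0 0 0 10;-33 -196 0 0 0 0 10'
python3 - <<'E'
from plan import *
f=snap('scene','s5.png'); snap('wrist','w5.png');snap('top','t5.png'); o=readout.get_obs(); print(o['joints'].round(2),o['moment'])
t=cv2.imread('pics/t5.png')[120:260,220:420]; cv2.imwrite('pics/t5c.png',cv2.resize(t,None,fx=4,fy=4,interpolation=cv2.INTER_CUBIC))
t=cv2.imread('pics/s5.png')[130:280,210:410]; cv2.imwrite('pics/s5c.png',cv2.resize(t,None,fx=4,fy=4,interpolation=cv2.INTER_CUBIC))
E
```

```text
clock: 6.75
tcp_pos: [0.5169, -0.0924, 0.0652]
orientation: [3.129, -0.276, -0.0]
contact_force: [0.4, 0.4, -2.4]
grip_width: 0.0161
[ 0.43  0.5  -0.46  2.02  0.34  0.69 -0.42] [-0.24890826  0.03342513 -0.00335681]
```

View pics/t5c.png

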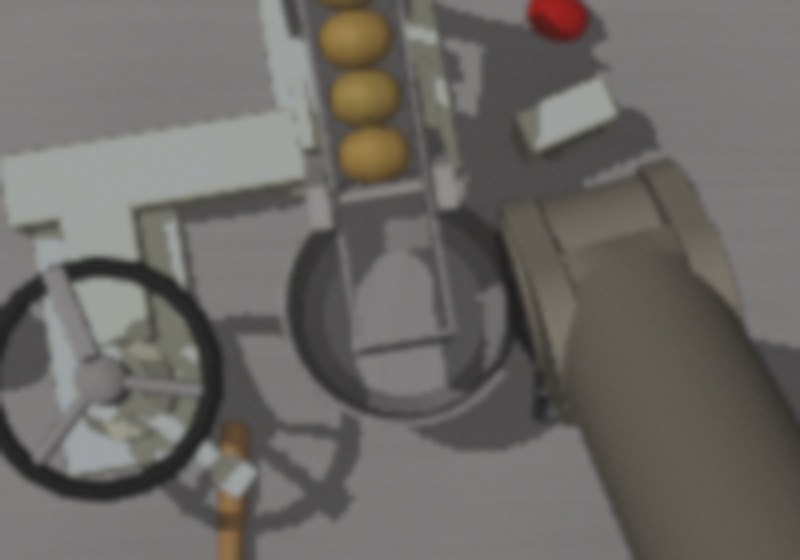

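View pics/s5c.png

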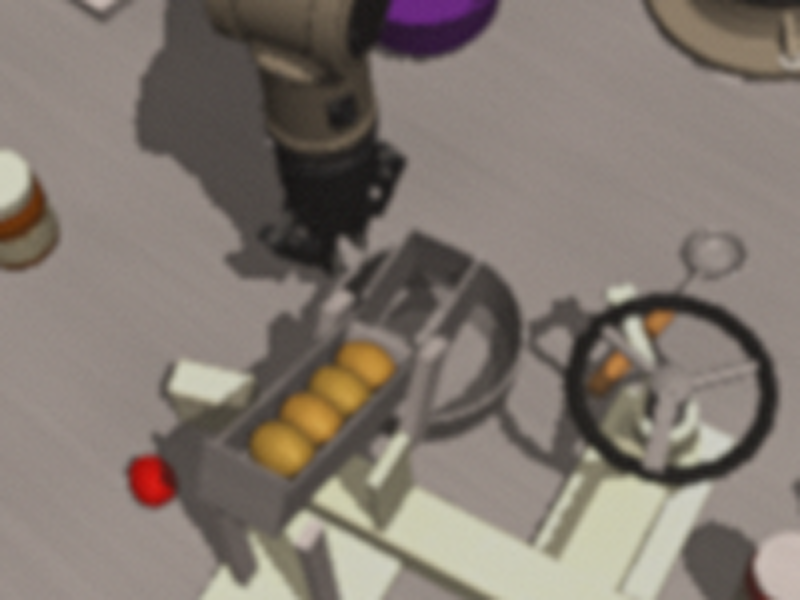

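View pics/w5.png

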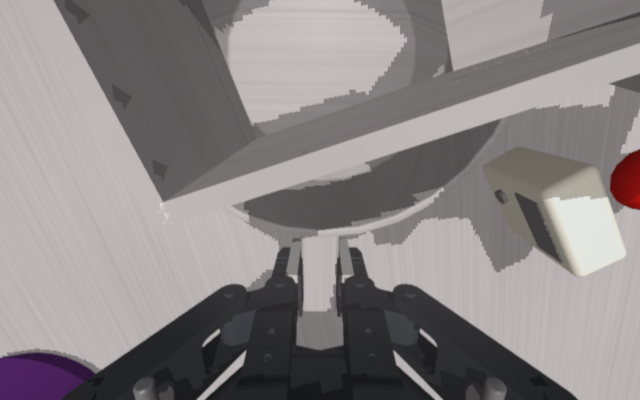

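```bash
python3 - <<'E'
from plan import *
f=load('t5.png'); U=lambda u,v:(220+u/4-.375,120+v/4-.375)
E=[(287,308),(408,419),(520,372),(303,375),(330,232),(352,408)]
E=[(287,308),(408,419),(303,375),(352,408),(505,377),(460,408)]
P=np.array([ray(f,*U(*e),.0925)[:2] for e in E]); c=P.mean(0)
from scipy.optimize import least_squares
s=least_squares(lambda c:np.hypot(*(P-c).T)-.0795,c); print('bowl',s.x,s.fun.round(4))
a=ray(f,*U(357,354),.175)[:2]; b=ray(f,*U(455,336),.175)[:2]
m=(a+b)/2; print(a,b,np.hypot(*(a-b)),'catch',m+.032*np.array([.991,.135]))
p,R=now(); print('via tcp',p+R@[0,-.103,0])
E
```

```text
bowl [0.53729798 0.00635051] [-0.002  -0.0017  0.0036 -0.0004  0.0015 -0.001 ]
[0.49502625 0.03705542] [ 0.50472748 -0.02190733] 0.059755501726754125 catch [0.53158886 0.01189404]
via tcp [0.5349944  0.00909432 0.06518772]
```

```bash
python3 -m handwheel '-2 -3 0 0 0 0 10;-2 -3 5 0 0 0 10;-2 -3 10 0 0 0 10;-2 -3 14 0 0 0 10;-2 -3 16 0 0 0 10;-2 -3 17 0 0 0 10;-2 -3 17 0 0 0 10'
```

```text
clock: 7.78
tcp_pos: [0.5155, -0.0884, 0.0487]
orientation: [3.129, -0.274, -0.0]
contact_force: [-2.8, -1.6, 4.7]
grip_width: 0.016
```

```bash
python3 -m handwheel '0 0 0 0 0 0 25;0 0 0 0 0 0 45;0 0 0 0 0 0 45;0 0 0 0 0 0 45'
python3 -m handwheel '0 5 -10 0 0 0 45;0 10 -40 0 0 0 45;0 15 -80 0 0 0 45;0 20 -130 0 0 0 45;0 20 -180 0 0 0 45;0 20 -220 0 0 0 45;0 20 -220 0 0 0 45'
python3 - <<'E'
from plan import *
f=snap('scene','s6.png'); snap('wrist','w6.png');snap('top','t6.png'); o=readout.get_obs(); print(o['joints'].round(2),o['moment'])
t=cv2.imread('pics/t6.png')[120:260,200:400]; cv2.imwrite('pics/t6c.png',cv2.resize(t,None,fx=4,fy=4,interpolation=cv2.INTER_CUBIC))
E
```

```text
clock: 8.28
tcp_pos: [0.5157, -0.0881, 0.0483]
orientation: [-3.13, 0.274, -0.0]
contact_force: [0.2, 0.4, 0.8]
grip_width: 0.045
clock: 9.15
tcp_pos: [0.514, -0.1082, 0.2724]
orientation: [3.128, -0.274, 0.011]
contact_force: [-1.0, -0.8, -0.9]
grip_width: 0.0451
[ 0.56  0.24 -0.55  1.84  0.14  1.1  -0.22] [0.00488195 0.0476726  0.00257862]
```

View pics/t6c.png

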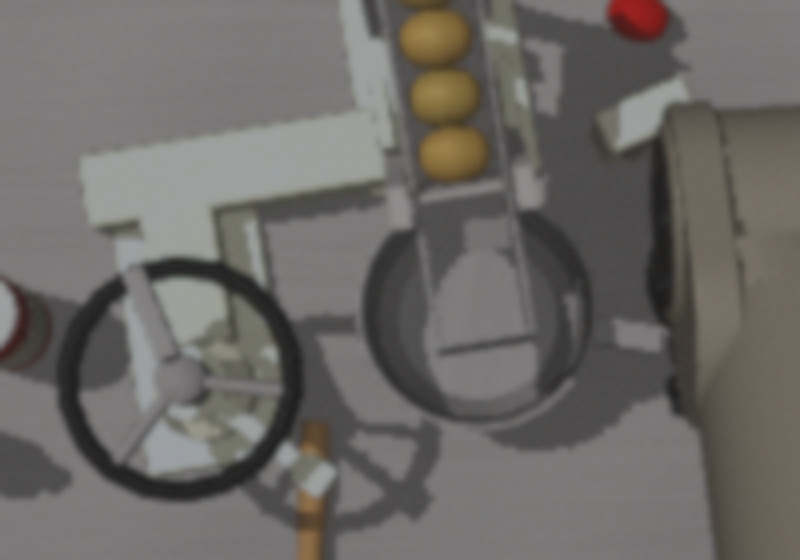

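View pics/w6.png

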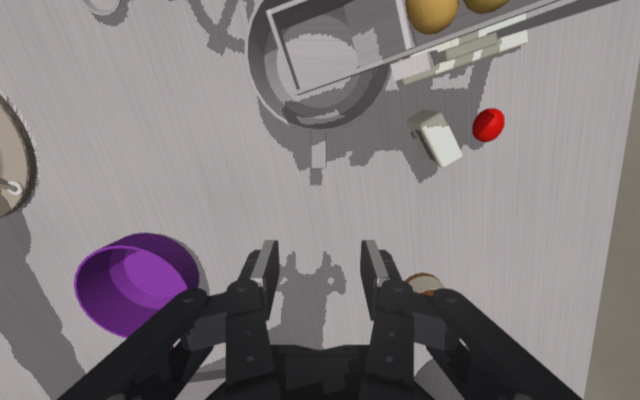

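```bash
python3 - <<'E'
from plan import *
from scipy.optimize import least_squares
def circ(P): 
    s=least_squares(lambda c:np.hypot(*(P-c).T)-.0795,P.mean(0)); return s.x,s.fun.round(4)
f=load('t6.png'); U=lambda u,v:(200+u/4-.375,120+v/4-.375)
E=[(363,308),(480,422),(378,370),(420,408),(592,308),(578,375),(540,408)]
bt,e=circ(np.array([ray(f,*U(*x),.075)[:2] for x in E])); print('top bowl',bt,e)
a=ray(f,*U(437,355),.175)[:2]; b=ray(f,*U(535,336),.175)[:2]; d=(a-b)/np.hypot(*(a-b)); fx=np.array([d[1],-d[0]])
print(' top catch',(a+b)/2+.032*fx,np.hypot(*(a-b)),np.degrees(np.arctan2(fx[1],fx[0])))
g=load('w6.png')
E=[(247,50),(253,85),(320,129),(285,119),(365,117),(390,75)]
bt,e=circ(np.array([ray(g,*x,.075)[:2] for x in E])); print('wrist bowl',bt,e)
a=ray(g,268,11,.175)[:2]; b=ray(g,297,96,.175)[:2]; d=(a-b)/np.hypot(*(a-b)); fx=np.array([d[1],-d[0]])
print(' wrist catch',(a+b)/2+.032*fx,np.hypot(*(a-b)),np.degrees(np.arctan2(fx[1],fx[0])))
E
```

```text
top bowl [0.53721611 0.01177248] [-0.0038 -0.0007 -0.0001 -0.0001 -0.0053  0.0012  0.0008]
 top catch [0.53109878 0.0130861 ] 0.059866051691323856 9.909560072976992
wrist bowl [0.53810266 0.01503795] [-0.0014  0.0011 -0.0011 -0.0008  0.0023 -0.0023]
 wrist catch [0.53845252 0.01122947] 0.0603377236467963 8.484191871509163
```

The bowl stands free and both cameras put it within about 6 mm of the catch point. On to the wheel: I'll move over it and look with the wrist camera.

```bash
python3 - <<'E'
from plan import *
W=np.array([.488,.1965]); th=np.radians(-40)
print(rel(now(),pose(W+.07*np.array([np.cos(th),np.sin(th)]),.27,-40)))
E
```

```text
(array([ -15.4, -260.9,   -2.3]), array([ 0. ,  0.1, 30. ]))
```

```bash
python3 -m handwheel '-2 -25 -3 0 0 3 45;-4 -60 -3 0 0 7 45;-6 -100 -3 0 0 12 45;-8 -140 -3 0 0 17 45;-11 -180 -3 0 0 21 45;-13 -215 -3 0 0 25 45;-14 -245 -3 0 0 28 45;-15 -261 -3 0 0 30 45;-15 -261 -3 0 0 30 45;-15 -261 -3 0 0 30 45'
python3 - <<'E'
from plan import *
snap('wrist','w7.png'); o=readout.get_obs(); print(o['joints'].round(2))
E
```

```text
clock: 10.55
tcp_pos: [0.5423, 0.1505, 0.2704]
orientation: [2.951, -1.074, -0.002]
contact_force: [0.3, -0.8, 0.1]
grip_width: 0.0454
[ 0.1   0.32 -0.6   1.75  0.19  1.14 -1.25]
```

View pics/w7.png

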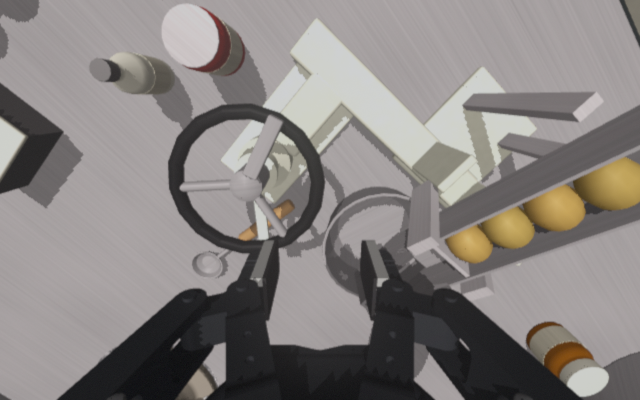

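```bash
python3 - <<'E'
from plan import *
from scipy.optimize import least_squares
f=load('w7.png'); im=f['pixels'].astype(int); m=((im.max(2)<62)*255).astype(np.uint8); m[:, :160]=0; m[:,335:]=0; m[:95]=0; m[245:]=0
n,l,st,_=cv2.connectedComponentsWithStats(m); k=1+np.argmax(st[1:,4]); print(st[k])
c=np.argwhere(l==k)[:,::-1]; P=np.array([ray(f,u,v,.14)[:2] for u,v in c])
# outer & inner radial edges per angle bin
s=P.mean(0)
for it in range(6):
    d=P-s; a=np.arctan2(d[:,1],d[:,0]); rr=np.hypot(*d.T); B=[]
    for b in np.linspace(-np.pi,np.pi,60):
        q=np.abs((a-b+np.pi)%(2*np.pi)-np.pi)<.06
        if q.sum()>3: B.append(s+np.array([np.cos(b),np.sin(b)])*(np.percentile(rr[q],3)+np.percentile(rr[q],97))/2)
    B=np.array(B); A=np.c_[2*B,np.ones(len(B))]; x=np.linalg.lstsq(A,(B**2).sum(1),rcond=None)[0]; s=x[:2]; R0=np.sqrt(x[2]+s@s)
print('W wrist',s,R0,len(B))
print('tcp pt under',proj(f,[.5423,.1505,.14]))
for nme,uv,z in [('hub',(246,184),.15),('tip',(273,118),.156),('tipL',(267,118),.156),('sp2',(183,187),.145),('sp3',(282,232),.145)]:
    p=ray(f,*uv,z); d=p[:2]-s; print(nme,p.round(4),np.hypot(*d).round(4),np.degrees(np.arctan2(d[1],d[0])).round(1))
t=cv2.imread('pics/w7.png')[90:260,150:350]; cv2.imwrite('pics/w7c.png',cv2.resize(t,None,fx=4,fy=4,interpolation=cv2.INTER_CUBIC)[:600])
E
```

```text
[ 169  105  105  140 2824]
W wrist [0.48785625 0.19978511] 0.06728741168378838 37
tcp pt under [[319.13797205 185.55509228]]
hub [0.4923 0.1985 0.15  ] 0.0047 -15.8
tip [0.5542 0.2262 0.156 ] 0.0714 21.7
tipL [0.5503 0.2295 0.156 ] 0.0691 25.4
sp2 [0.4415 0.2352 0.145 ] 0.0583 142.6
sp3 [0.4823 0.1381 0.145 ] 0.062 -95.1
```

View pics/w7c.png

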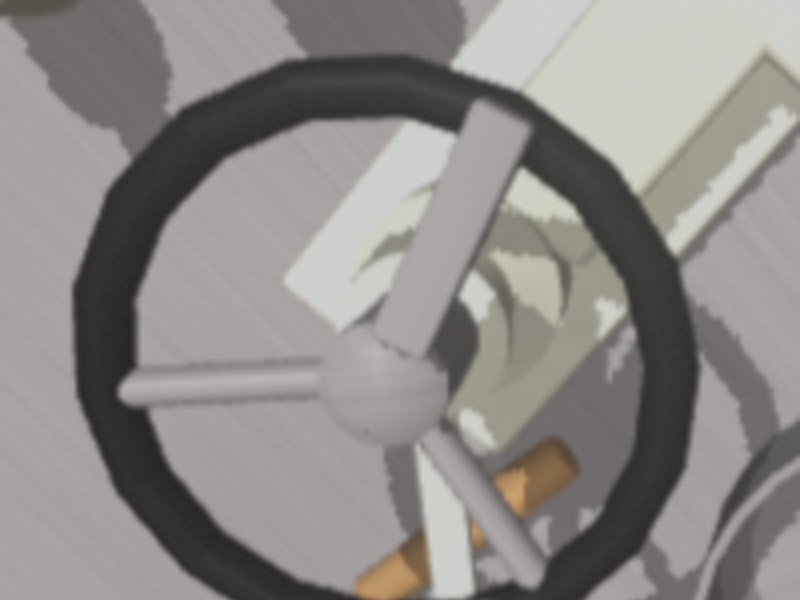

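```bash
python3 - <<'E'
from plan import *
f=load('w7.png')
E=[(75,300),(105,190),(180,110),(290,60),(400,55),(520,95),(610,160),(675,255),(697,350),(685,460),(640,545),(80,400),(120,490),(180,570)]
P=np.array([ray(f,150+u/4-.375,90+v/4-.375,.14)[:2] for u,v in E])
A=np.c_[2*P,np.ones(len(P))]; x=np.linalg.lstsq(A,(P**2).sum(1),rcond=None)[0]; s=x[:2]; print('outer',s,np.sqrt(x[2]+s@s))
E=[(135,310),(165,220),(225,155),(310,120),(400,118),(480,130),(575,205),(625,270),(645,350),(640,430),(600,525),(135,400),(170,480),(215,550)]
P=np.array([ray(f,150+u/4-.375,90+v/4-.375,.14)[:2] for u,v in E])
A=np.c_[2*P,np.ones(len(P))]; x=np.linalg.lstsq(A,(P**2).sum(1),rcond=None)[0]; s=x[:2]; print('inner',s,np.sqrt(x[2]+s@s))
h=ray(f,150+383/4,90+380/4,.143); print('hub',h)
# pointer axis: two edge midpoints
a=ray(f,150+502/4,90+115/4,.156)[:2]; b=ray(f,150+402/4,90+345/4,.156)[:2]; d=a-b; print('ptr ang by axis',np.degrees(np.arctan2(d[1],d[0])), 'from W', np.degrees(np.arctan2(*(a-s)[::-1])),np.hypot(*(a-s)))
# index arm: base & visible
a=ray(f,150+425/4,90+450/4,.102)[:2]; b=ray(f,150+452/4,90+590/4,.102)[:2]; d=b-a; print('arm',np.degrees(np.arctan2(d[1],d[0])),np.degrees(np.arctan2(*(b-s)[::-1])),np.hypot(*(b-s)))
E
```

```text
outer [0.48824525 0.19733716] 0.07658973728205827
inner [0.48819654 0.19635678] 0.06393026711052065
hub [0.48864094 0.19751315 0.143     ]
ptr ang by axis 23.54043601840629 from W 22.58192335107908 0.0728244642242183
arm -123.75734274427097 -127.16555320843892 0.07713263910718558
```

```bash
python3 -m handwheel '-1 -1 30 0 0 0 42;-1 -1 70 0 0 0 42;-1 -1 105 0 0 0 42;-1 -1 130 0 0 0 42;-1 -1 148 0 0 0 42;-1 -1 148 0 0 0 42'
python3 - <<'E'
from plan import *
snap('wrist','w8.png')
E
```

```text
clock: 11.35
tcp_pos: [0.5419, 0.1523, 0.1222]
orientation: [2.95, -1.075, -0.003]
contact_force: [-0.1, 0.4, 0.4]
grip_width: 0.0419
```

View pics/w8.png

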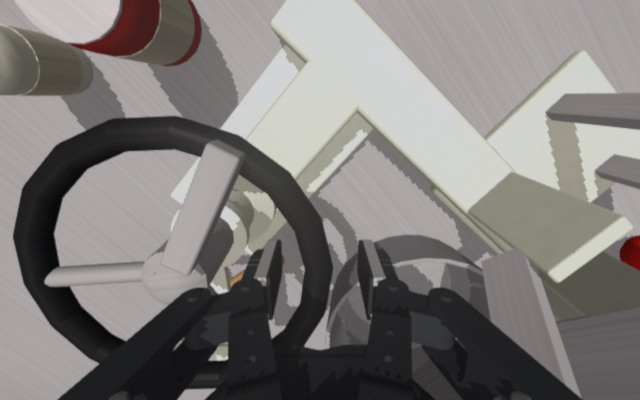

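```bash
python3 -m handwheel '0 0 0 0 0 0 5;0 0 0 0 0 0 5;0 0 0 0 0 0 5;0 0 0 0 0 0 5;0 0 0 0 0 0 5' 60
python3 -m handwheel '0 -5 0 0 0 -4 5;-1.5 -14.6 0 0 0 -12 5;-4.2 -23.9 0 0 0 -20 5;-8.2 -32.9 0 0 0 -28 5;-12.7 -40.2 0 0 0 -35 5;-12.7 -40.2 0 0 0 -35 5'
python3 - <<'E'
from plan import *
snap('wrist','w9.png'); o=readout.get_obs(); print(o['joints'].round(2))
E
```

```text
clock: 12.02
tcp_pos: [0.5423, 0.1544, 0.1246]
orientation: [-2.952, 1.072, -0.001]
contact_force: [-4.4, 1.1, 5.3]
grip_width: 0.0128
clock: 12.78
tcp_pos: [0.5566, 0.1934, 0.1246]
orientation: [3.138, -0.131, -0.004]
contact_force: [-9.4, -0.5, 10.9]
grip_width: 0.0127
[ 0.07  0.55 -0.68  1.82  0.43  0.92 -0.89]
```

View pics/w9.png

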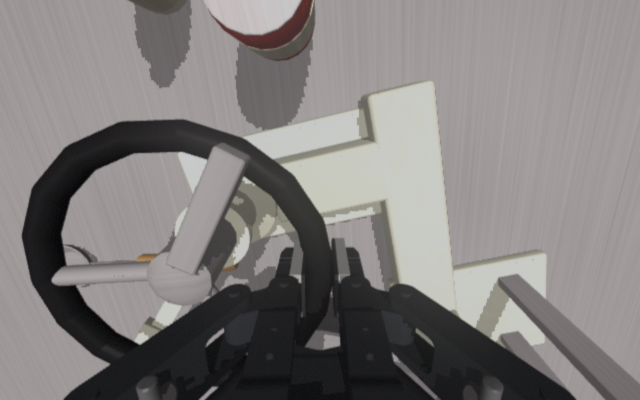

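```bash
python3 -m handwheel '-0.4 -7.3 0 0 0 -6 5;-2.1 -17 0 0 0 -14 5;-5.1 -26.2 0 0 0 -22 5;-9.4 -35 0 0 0 -30 5;-14.8 -43.1 0 0 0 -38 5;-21.4 -50.4 0 0 0 -46 5;-28.9 -56.6 0 0 0 -54 5;-36.2 -61.3 0 0 0 -61 5;-40.4 -63.4 0 0 0 -65 5;-40.4 -63.4 0 0 0 -65 5'
python3 - <<'E'
from plan import *
snap('wrist','w10.png');snap('top','t10.png'); o=readout.get_obs(); print(o['joints'].round(2))
E
```

```text
clock: 14.08
tcp_pos: [0.5221, 0.2566, 0.1245]
orientation: [2.718, 1.568, -0.008]
contact_force: [-10.8, -8.6, 16.0]
grip_width: 0.0128
[ 0.12  0.64 -0.94  1.83  0.61  1.   -0.03]
```

View pics/w10.png

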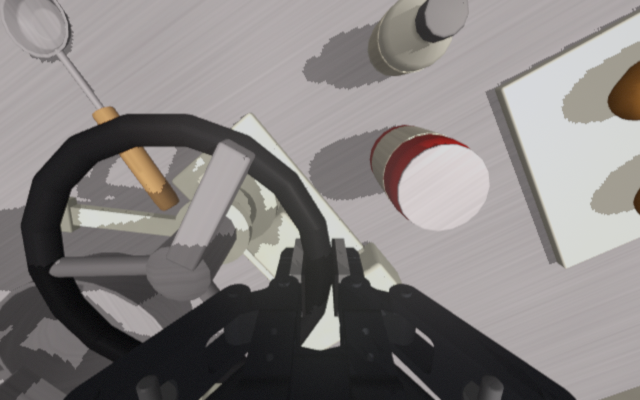

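View pics/t10.png

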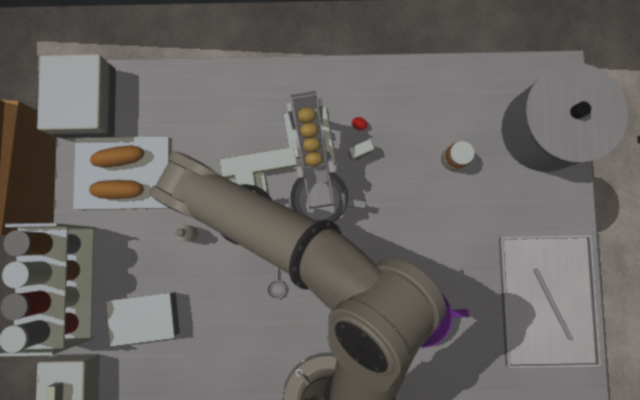

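```bash
python3 -m handwheel '0 0 0 0 0 0 42;0 0 0 0 0 0 42;0 0 0 0 0 0 42;0 0 -20 0 0 0 42;0 0 -45 0 0 0 42;0 0 -70 0 0 0 42;0 0 -75 0 0 0 42'
python3 - <<'E'
from plan import *
W=np.array([.4882,.197]); th=np.radians(-42)
print(rel(now(),pose(W+.07*np.array([np.cos(th),np.sin(th)]),.20,-42)),readout.get_obs()['joints'].round(2))
E
```

```text
clock: 15.05
tcp_pos: [0.5249, 0.26, 0.201]
orientation: [2.721, 1.571, 0.006]
contact_force: [0.4, -0.5, -0.0]
grip_width: 0.0421
(array([-87.5,  68.2,   0.9]), array([-1.00e-01, -3.00e-01,  1.02e+02])) [ 0.17  0.55 -1.01  1.76  0.52  1.12  0.04]
```

```bash
python3 -m handwheel '-5 5 0 0 0 6 42;-13 12 0 0 0 16 42;-21 19 0 0 0 26 42;-30 27 0 0 0 36 42;-40 34 0 0 0 46 42;-50 41 0 0 0 56 42;-59 48 0 0 0 66 42;-68 54 0 0 0 76 42;-77 60 0 0 0 86 42;-84 65 0 0 0 95 42;-87.5 68 0 0 0 102 42;-87.5 68 0 0 0 102 42'
python3 - <<'E'
from plan import *
W=np.array([.4880,.1975]); th=np.radians(-42)
print(rel(now(),pose(W+.07*np.array([np.cos(th),np.sin(th)]),.124,-42)),readout.get_obs()['joints'].round(2))
snap('wrist','w11.png')
E
```

```text
clock: 16.55
tcp_pos: [0.5389, 0.1487, 0.1981]
orientation: [2.933, -1.125, -0.0]
contact_force: [0.5, -0.5, -0.6]
grip_width: 0.0418
(array([-0.5, -2.2, 74.1]), array([ 0., -0.,  0.])) [ 0.11  0.39 -0.61  1.84  0.26  1.   -1.35]
```

View pics/w11.png

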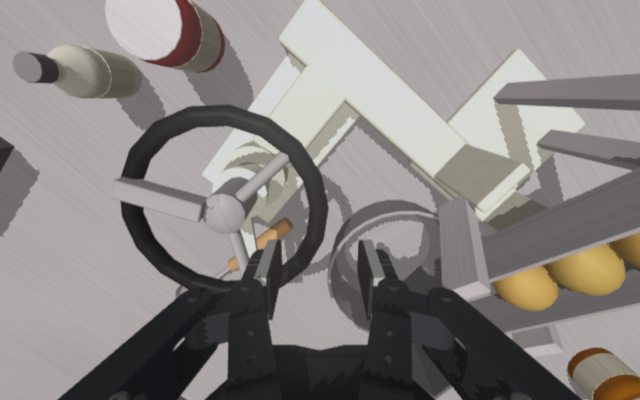

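```bash
python3 - <<'E'
from plan import *
W=np.array([.4880,.1975]); f=load('w11.png')
for uv,z in (((119,189),.156),((285,157),.145)):
    p=ray(f,*uv,z)[:2]-W; print(np.degrees(np.arctan2(p[1],p[0])),np.hypot(*p))
E
python3 -m handwheel '0 -2 20 0 0 0 42;0 -2 45 0 0 0 42;0 -2 65 0 0 0 42;0 -2 74 0 0 0 42;0 -2 74 0 0 0 42;0 -2 74 0 0 0 5;0 -2 74 0 0 0 5;0 -2 74 0 0 0 5;0 -2 74 0 0 0 5;0 -2 74 0 0 0 5' 60
```

```text
118.05764917547337 0.06678505491846672
-0.32740065937181084 0.06339064172496775
clock: 17.85
tcp_pos: [0.5401, 0.1518, 0.1253]
orientation: [-2.933, 1.124, -0.0]
contact_force: [-4.5, 2.3, 6.0]
grip_width: 0.0127
```

```bash
python3 -m handwheel '-0.3 -6.1 0 0 0 -5 5;-2.1 -16.9 0 0 0 -14 5;-5.6 -27.4 0 0 0 -23 5;-10.6 -37.1 0 0 0 -32 5;-17.2 -45.9 0 0 0 -41 5;-25 -53.6 0 0 0 -50 5;-25 -53.6 0 0 0 -50 5'
python3 -m handwheel '-0.3 -6.1 0 0 0 -5 5;-2.1 -16.9 0 0 0 -14 5;-5.6 -27.4 0 0 0 -23 5;-10.6 -37.1 0 0 0 -32 5;-17.2 -45.9 0 0 0 -41 5;-25 -53.6 0 0 0 -50 5;-25 -53.6 0 0 0 -50 5;-25 -53.6 0 0 0 -50 5;-25 -53.6 0 0 0 -50 5'
python3 - <<'E'
from plan import *
snap('wrist','w12.png');snap('top','t12.png');snap('scene','s12.png'); o=readout.get_obs(); print(o['joints'].round(2))
t=cv2.imread('pics/t12.png')[70:260,200:400]; cv2.imwrite('pics/t12c.png',cv2.resize(t,None,fx=3,fy=3,interpolation=cv2.INTER_CUBIC))
E
```

```text
clock: 18.73
tcp_pos: [0.5557, 0.2082, 0.1252]
orientation: [3.133, 0.225, -0.004]
contact_force: [-9.7, -1.1, 11.4]
grip_width: 0.0126
clock: 19.85
tcp_pos: [0.524, 0.2555, 0.1252]
orientation: [2.747, 1.521, -0.006]
contact_force: [-9.8, -6.5, 14.1]
grip_width: 0.0129
[ 0.14  0.65 -0.97  1.82  0.63  1.02 -0.07]
```

View pics/w12.png

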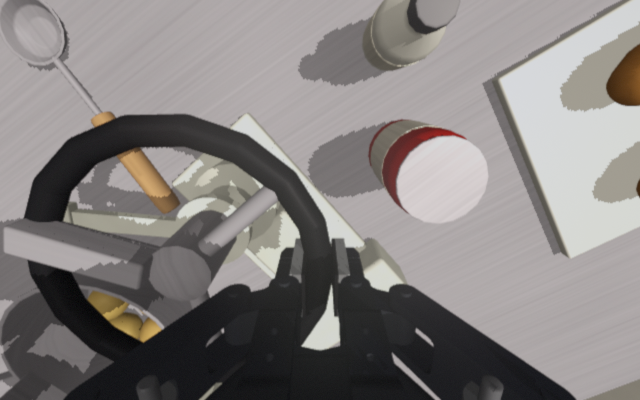

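View pics/t12c.png

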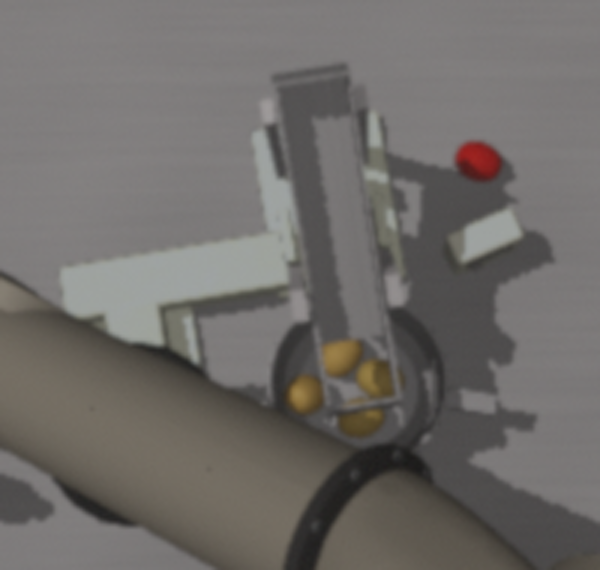

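View pics/s12.png

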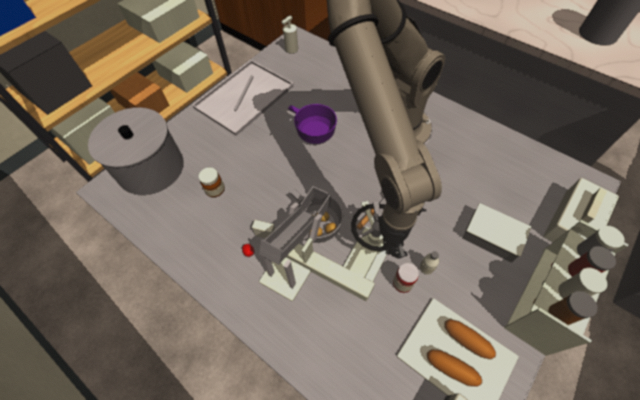

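All four potatoes are in the bowl: in the crop they sit at (305,393), (340,357), (378,378) and (360,415). I'll release the rim, rise, and look at the pointer and mark from above.

```bash
python3 -m handwheel '0 0 0 0 0 0 42;0 0 0 0 0 0 42;0 0 0 0 0 0 42;0 0 -30 0 0 0 42;0 0 -70 0 0 0 42;0 0 -110 0 0 0 42;0 0 -150 0 0 0 42;0 0 -150 0 0 0 42'
python3 - <<'E'
from plan import *
print(now()[0],rel(now(),pose((.540,.130),.275,38)))
E
```

```text
clock: 21.0
tcp_pos: [0.5269, 0.2582, 0.2776]
orientation: [2.748, 1.523, 0.01]
contact_force: [0.1, 0.7, 0.1]
grip_width: 0.0423
[0.52687398 0.25822089 0.27762742] (array([-101.8,   79.1,    2.3]), array([ 0.1, -0.3, 20. ]))
```

```bash
python3 -m handwheel '-15 12 0 0 0 3 42;-40 31 0 0 0 8 42;-65 50 0 0 0 13 42;-88 68 0 0 0 17 42;-102 79 0 0 0 20 42;-102 79 0 0 0 20 42;-102 79 0 0 0 20 42'
python3 - <<'E'
from plan import *
snap('wrist','w13.png');snap('top','t13.png'); 
t=cv2.imread('pics/t13.png')[160:270,190:330]; cv2.imwrite('pics/t13c.png',cv2.resize(t,None,fx=5,fy=5,interpolation=cv2.INTER_CUBIC))
E
```

```text
clock: 21.88
tcp_pos: [0.5381, 0.1294, 0.2742]
orientation: [-2.969, -1.025, 0.0]
contact_force: [0.2, -0.3, 0.7]
grip_width: 0.042
```

View pics/w13.png

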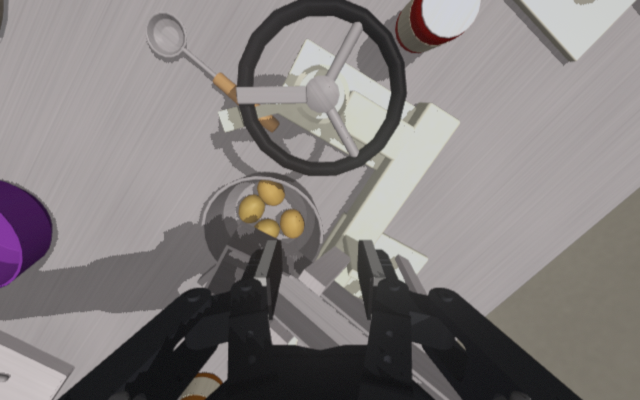

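View pics/t13c.png

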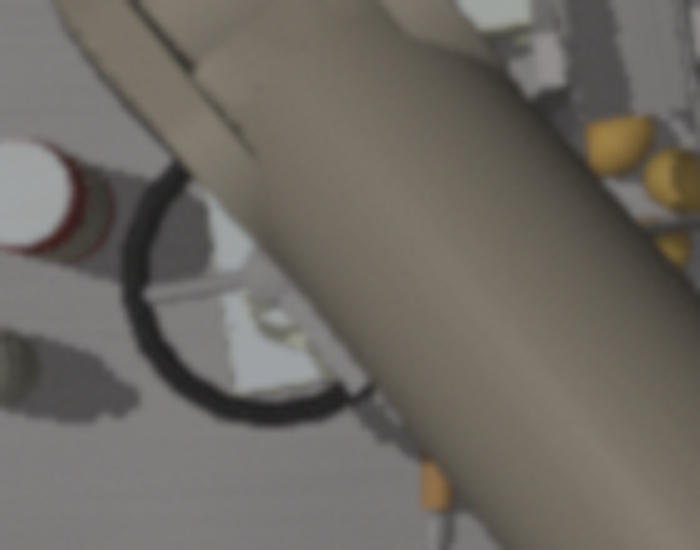

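```bash
python3 - <<'E'
from plan import *
f=load('w13.png')
t=f['pixels'][60:150,200:360,::-1]; cv2.imwrite('pics/w13c.png',cv2.resize(t,None,fx=5,fy=5,interpolation=cv2.INTER_CUBIC))
E
```

```text
(no output)
```

View pics/w13c.png

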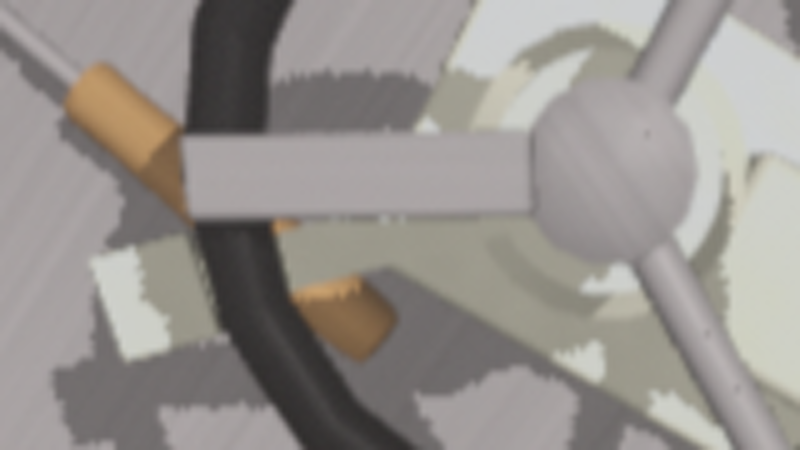

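```bash
cat > ang.py <<'E'
from plan import *
def U(x0,y0,s,u,v): return x0+u/s-.5+.5/s, y0+v/s-.5+.5/s
def ang(p,W): d=p[:2]-W; return np.degrees(np.arctan2(d[1],d[0]))%360, np.hypot(*d)
E
python3 - <<'E'
from ang import *
f=load('w13.png'); q=lambda u,v,z:ray(f,*U(200,60,5,u,v),z)
# wheel centre from rim: outer pts in full image
E=[(238,85),(322,0),(407,85),(322,174),(262,25),(383,25),(262,150),(380,150)]
hub=q(612,168,.15); print('hub',hub)
for W in (np.array([.488,.1975]),hub[:2]):
    t=q(187,178,.156); b=q(530,172,.156); m=q(110,310,.102)
    print('tip',ang(t,W),'axis',ang(t,b[:2])[0],'mark',ang(m,W))
# arm side direction
a=q(90,258,.102);b=q(185,235,.102);print('arm edge dir',ang(a,b[:2]))
a=q(130,362,.102);b=q(228,338,.102);print('arm edge dir',ang(a,b[:2]))
f=load('top0.png'); W=np.array([.488,.1975])
for uv in ((276,237),(275,238)):print('top mark',ang(ray(f,*uv,.102),W))
E
```

```text
hub [0.48835108 0.19827517 0.15      ]
tip (np.float64(219.08512720850484), np.float64(0.07154294212401706)) axis 219.02805543570864 mark (np.float64(232.8402173161329), np.float64(0.10829497468010527))
tip (np.float64(219.38652395305598), np.float64(0.07230518345437696)) axis 219.02805543570864 mark (np.float64(232.93915725304825), np.float64(0.10912498328975363))
arm edge dir (np.float64(230.87440204305202), np.float64(0.02077364164721077))
arm edge dir (np.float64(231.3147142945435), np.float64(0.021924682135233853))
top mark (np.float64(231.51365996429652), np.float64(0.09452501836501544))
top mark (np.float64(229.3588883138286), np.float64(0.09412983513091089))
```

```bash
python3 -m handwheel '15 -18 0 0 0 0 42;36 -42 0 0 0 0 42;58 -68 0 0 0 0 42;72 -84 10 0 0 0 42;72 -84 40 0 0 0 42;72 -84 80 0 0 0 42;72 -84 120 0 0 0 42;72 -84 149 0 0 0 42;72 -84 149 0 0 0 42'
python3 -m handwheel '0 0 0 0 0 0 5;0 0 0 0 0 0 5;0 0 0 0 0 0 5;0 0 0 0 0 0 5;0 0 0 0 0 0 5;-0.3 -6.1 0 0 0 -5 5;-0.9 -11 0 0 0 -9 5;-1.8 -15.7 0 0 0 -13 5;-1.8 -15.7 0 0 0 -13 5;-1.8 -15.7 0 0 0 -13 5;-1.8 -15.7 0 0 0 -13 5' 60
python3 - <<'E'
from plan import *
f=snap('wrist','w14.png')
E
```

```text
clock: 23.1
tcp_pos: [0.5418, 0.2391, 0.1233]
orientation: [-2.969, -1.026, 0.007]
contact_force: [-0.6, 0.3, 1.0]
grip_width: 0.042
clock: 24.48
tcp_pos: [0.5313, 0.2503, 0.1269]
orientation: [2.835, 1.352, -0.002]
contact_force: [-6.4, -2.6, 4.5]
grip_width: 0.0123
```

View pics/w14.png

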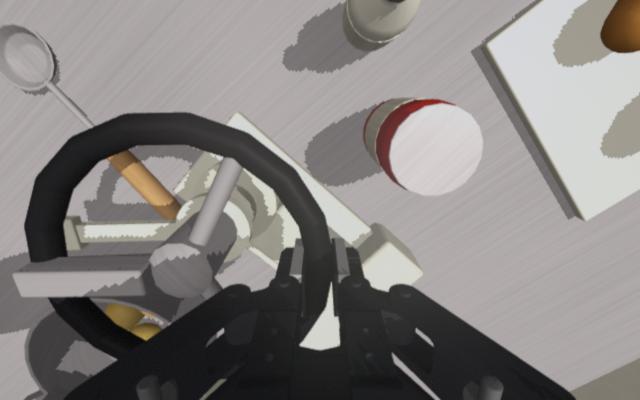

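```bash
python3 -m handwheel '0 0 0 0 0 0 42;0 0 0 0 0 0 42;0 0 0 0 0 0 42;0 0 -30 0 0 0 42;0 0 -70 0 0 0 42;0 0 -110 0 0 0 42;0 0 -150 0 0 0 42;0 0 -150 0 0 0 42'
python3 - <<'E'
from plan import *
# camera over a point 90mm along mark direction
W=np.array([.488,.1975]); c=W+.04*np.array([np.cos(np.radians(232)),np.sin(np.radians(232))])
a=np.radians(30); print(rel(now(),pose(c+.085*np.array([np.sin(a),-np.cos(a)]),.275,30)))
E
```

```text
clock: 25.52
tcp_pos: [0.5337, 0.2517, 0.2788]
orientation: [-2.835, -1.352, -0.01]
contact_force: [0.2, 0.0, 0.4]
grip_width: 0.0419
(array([-141.3,   78.7,    3.2]), array([ 0.1, -0.3, 21. ]))
```

```bash
python3 -m handwheel '-15 8 0 0 0 2 42;-40 22 0 0 0 6 42;-70 39 0 0 0 10 42;-100 56 0 0 0 15 42;-125 70 0 0 0 19 42;-141 79 0 0 0 21 42;-141 79 0 0 0 21 42;-141 79 0 0 0 21 42'
python3 - <<'E'
from plan import *
f=snap('wrist','w15.png'); cv2.imwrite('pics/w15c.png',cv2.resize(f['pixels'][20:170,200:400,::-1],None,fx=4,fy=4,interpolation=cv2.INTER_CUBIC))
E
```

```text
clock: 26.52
tcp_pos: [0.5046, 0.091, 0.2748]
orientation: [-3.034, -0.813, 0.001]
contact_force: [-0.6, 0.8, 1.3]
grip_width: 0.0421
```

View pics/w15c.png

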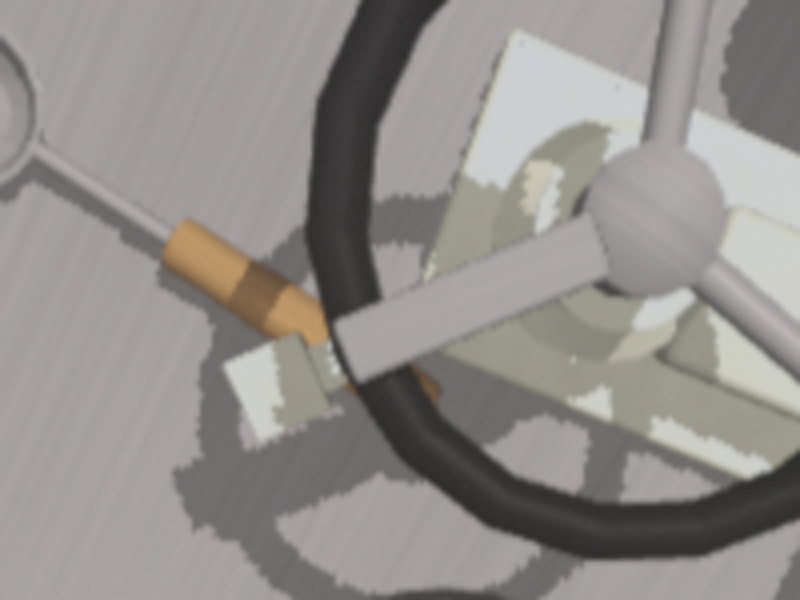

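View pics/w15.png

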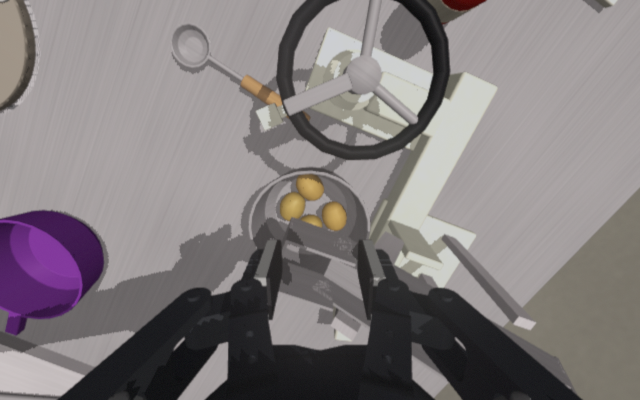

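```bash
python3 - <<'E'
from ang import *
f=load('w15.png'); q=lambda u,v,z:ray(f,*U(200,20,4,u,v),z)
hub=q(657,213,.147); print('hub',hub)
t=(q(334,325,.156)+q(362,385,.156))/2; b=(q(582,222,.156)+q(606,278,.156))/2
m=(q(223,366,.102)+q(258,443,.102))/2
mi=(q(300,333,.102)+q(338,405,.102))/2
for W in (np.array([.488,.1975]),hub[:2]): print('tip',ang(t,W),'mark out',ang(m,W),'in',ang(mi,W))
print('ptr axis',ang(t,b[:2])); a1=ang(q(223,366,.102),q(300,333,.102)[:2]); a2=ang(q(258,443,.102),q(338,405,.102)[:2]);print(a1,a2)
E
```

```text
hub [0.48788152 0.19861829 0.147     ]
tip (np.float64(232.93966775242683), np.float64(0.07181030589535456)) mark out (np.float64(232.98952640413881), np.float64(0.10955488501000796)) in (np.float64(232.94189721805714), np.float64(0.08654670707897029))
tip (np.float64(233.54587605484386), np.float64(0.07263536349333662)) mark out (np.float64(233.38806831319403), np.float64(0.1103792158390926)) in (np.float64(233.44584041941252), np.float64(0.08737110859666443))
ptr axis (np.float64(231.98605251828988), np.float64(0.05656268464241352))
(np.float64(231.83382928188675), np.float64(0.022139382844202436)) (np.float64(234.4057708591971), np.float64(0.023888833962656262))
```

The pointer now matches the mark to within about 0.5° in the wrist view. I'll back the arm off and check with the other cameras.

```bash
python3 -m handwheel '0 0 -20 0 0 0 42;0 0 -45 0 0 0 42;-20 35 -60 0 0 0 42;-45 75 -60 0 0 0 42;-70 115 -60 0 0 0 42;-95 155 -60 0 0 0 42;-120 195 -60 0 0 0 42;-140 230 -60 0 0 0 42;-150 250 -60 0 0 0 42;-150 250 -60 0 0 0 42;-150 250 -60 0 0 0 42'
python3 - <<'E'
from plan import *
f=snap('top','t16.png'); cv2.imwrite('pics/t16c.png',cv2.resize(f['pixels'][85:265,180:390,::-1],None,fx=3.3,fy=3.3,interpolation=cv2.INTER_CUBIC)[:600])
f=snap('scene','s16.png'); cv2.imwrite('pics/s16c.png',cv2.resize(f['pixels'][150:300,215:425,::-1],None,fx=3.8,fy=3.8,interpolation=cv2.INTER_CUBIC))
E
```

```text
clock: 27.95
tcp_pos: [0.5006, -0.1982, 0.3357]
orientation: [-3.033, -0.818, -0.001]
contact_force: [-0.2, 0.8, -0.6]
grip_width: 0.042
```

View pics/t16c.png

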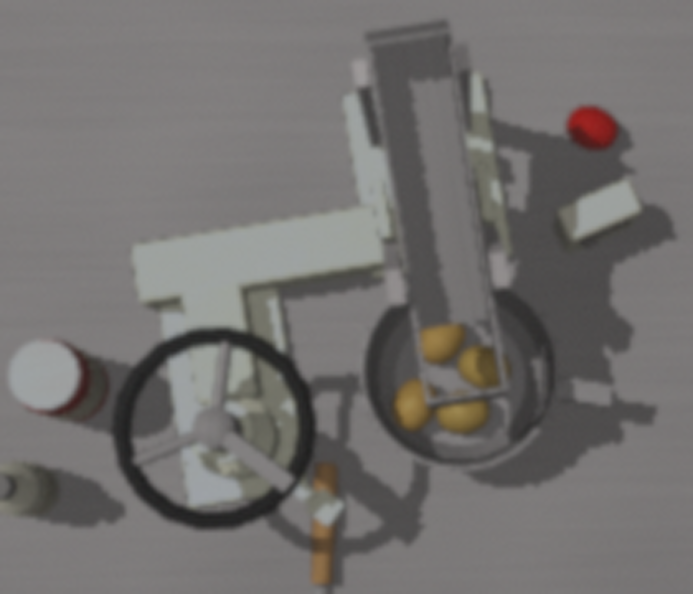

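View pics/s16c.png

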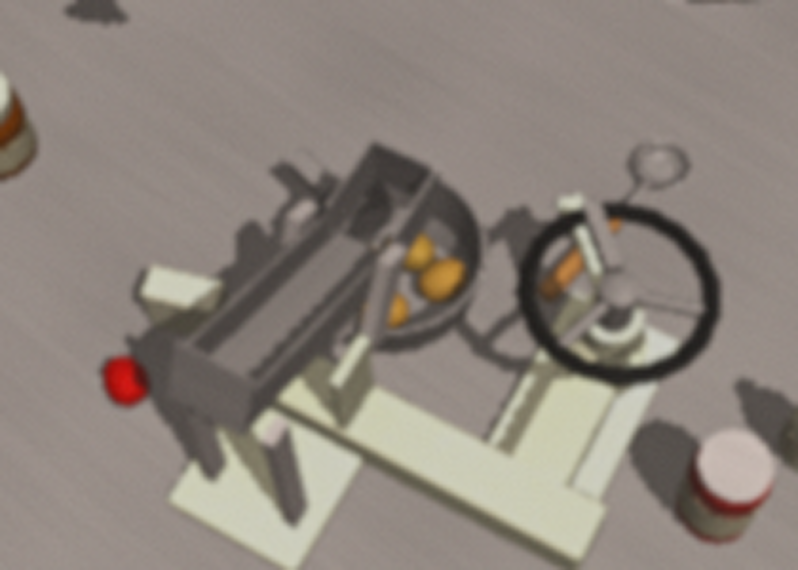

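View pics/t16.png

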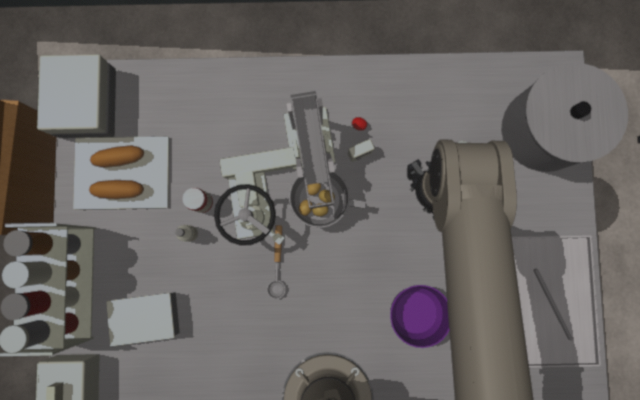

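```bash
python3 - <<'E'
from ang import *
f=load('t16.png'); q=lambda u,v,z:ray(f,*U(180,85,3.3,u,v),z)
W=(q(113,427,.14)+q(315,427,.14)+q(213,328,.14)+q(213,528,.14))[:2]/4; print('W',W)
print('tip',ang(q(290,482,.156),W),'mark end ctr',ang(q(329,512,.102),W))
E=[(365,368),(460,466),(380,420),(415,455),(555,370),(540,425),(505,456)]
from scipy.optimize import least_squares
P=np.array([q(*e,.075)[:2] for e in E]); print('bowl',least_squares(lambda c:np.hypot(*(P-c).T)-.0795,P.mean(0)).x)
E
```

```text
W [0.48616571 0.19751833]
tip (np.float64(233.9985220953044), np.float64(0.07255500531581442)) mark end ctr (np.float64(232.0664090650457), np.float64(0.10450644378488233))
bowl [0.53676141 0.01176587]
```

```bash
python3 -c "
from bench import workorder; print(workorder.hand_in())"
```

```text
the job is handed in; nothing more can be done
None
```

The job is done and handed in at about 28 s of the 72 s allowed. I stood the steel bowl under the spout by its lug and let go. I then cranked the handwheel anticlockwise in three grasps, and all four potatoes rolled into the bowl.

**Last checks**
- **Potatoes and surroundings:** the final top view shows all four potatoes in the upright bowl. The spice can, timer, jar, salt, spoon, purple bowl and red potato look undisturbed, though the arm hid the jar in that last picture. The arm stands clear, touching nothing.
- **Pointer:** the wrist camera puts it at 232.9° against 233.0° for the mark. The coarser top camera gives 234.0° against 232.1°, a 2° disagreement that is about one pixel of reading error.
- **Bowl centring:** at the time of placing, the top camera put the bowl about 6 mm from the catch point and the wrist camera about 4 mm. The final top view shows it has not moved since.

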